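# Refill the candy-stick dispenser

## Robot

A 7-joint arm with a two-finger parallel gripper is mounted at the origin on a cart in front of the work surface, level with it; the furniture and walls round the work are solid. World frame = base frame: x ahead of the robot, y to its left, z up, the work surface at z = 0. Lengths are in m, angles in rad, forces in N, time in s.
With the tool pointing down it reaches from about 0.4 to 0.85 m from the base axis. Payload 4.5 kg.
Tool frame: the origin (TCP) lies on the centre line of the jaws, within the pads' length; the fingertips stand 25 mm ahead of it and the grasp point (between the pads) lies 6 mm ahead of it; z points along the fingers, y is the direction in which the jaws open and shut (so a half turn about z gives the same grasp; the last joint's range is limited). The gripper opens to 88 mm and grips with 3 to 60 N. Pads are 18 mm wide; open, the fingers measure 123 mm over their backs; the gripper's body (75 mm by 187 mm) begins 45 mm behind the grasp point.
Start: joints at [1.23, 0.689, -0.195, 1.565, 0.157, 0.902, -0.215], TCP at [0.229, -0.582, 0.227] pointing down, gripper open.
Joint ranges: [-3.01, 3.01], [-0.46, 2.08], [-1.47, 1.51], [0.13, 2.56], [-1, 4.14], [0.04, 2.09], [-2.66, 2.66]. Speed limits (rad/s): [2.57, 2.57, 3.14, 3.14, 3.14, 3.14, 3.14].

## Interface

Orientations are given as a unit quaternion [x, y, z, w].
In Python, from plant import r, eyes gives the robot as it stands.
- The arm moves only by the tool servo_tool, never from a script. Its argument "deltas" is a list of rows, each an object of numbers: "dx", "dy", "dz": the shift along the tool's x, y, z in units of 60 mm (1.0 is 60 mm); "ax", "ay", "az": the turn, a rotation vector about the tool's x, y, z in units of 6 degrees (1.0 is 6 degrees); "hand": the finger opening in mm, from 0 to 88.1. A call has 1 to 10 rows; each row is the pose to reach, as a shift and turn from the pose commanded when the call began, along the tool's axes at that moment; what a row does not reach only later rows make up. A row lasts 1/8 s, in which the tool goes at most 62.5 mm and 10.7 degrees, less where a joint would pass 70% of its speed; a pose out of reach is approached as far as the arm can. A call with a gripper value outside its range is refused whole. The fingers move at their own pace and stop on an object; "newtons" is the grip in N (left out, the last holds). Time passes only in rows, so rows that repeat a pose let the fingers close. It gives the time, the measured TCP pose, the force and the opening at its end, in the units of the state.
- r.get_state(): the state, without advancing time (a new reading comes with each control period).
- eyes.snapshot(name): name is "scene" or "top"; returns (picture, depth): 420x560x3 uint8, red, green, blue; 420x560 float32, m along the optical axis (not along the pixel's ray), 0 where there is no reading.
- eyes.camera_model(name): a dict with "fx", "fy", "cx", "cy" (pixels), "pose" (4x4, takes a point from camera to world coordinates). Camera axes: x right, y up, looking along -z (the intrinsics and any distortion apply to the point x, -y, -z); pixel columns grow to the right and rows downward; lengths in m; the calibration is good to about 2 mm. A picture is of the moment at which its call begins. camera_model takes no time and is no camera call.
- r.finish_job(): hands the job in, once; it reports no verdict.
The state is a dict: "clock": time; "q": joint angles; "qd": joint speeds; "joint_torque": joint torques, N m; "tool_pos": TCP position; "eef_rot": TCP orientation; "contact_force": force on the tool from outside, world axes, zero at the start; "moment": the same for the moment, N m; "opening": opening from 0.0 (shut) to 1.0 (fully open).
Only numpy, scipy, OpenCV 4.12 (cv2) and the standard library are available. Lean on these libraries where they do the work, as an engineer would, in place of code of your own. Each camera call takes 0.05 s, during which the arm holds its last target.

## Task

Refill the candy-stick dispenser with every stick that stands in the wooden block, one stick to a tube: turn the red bar knob on its lid click by click so that the lid's opening stands over a tube, lower a stick through it until it drops fully in, and click on to the next. When all the sticks are in, turn the knob back to its closed click, opening over the red rest plate. Leave the sweets tins, the chocolate bar and the marker where they lie.

Things in the scene. Friction and masses are not known exactly. Their poses are not given: they have to be found in the camera images.
- dispenser: Candy-stick dispenser, fixed: grey round base 160 mm wide, grey column, four clear upright tubes, lid on top; 141 mm high. Origin: centre of its underside, z up. Tubes stand 52 mm from the axis, at 60, 120, 180 and 240 degrees counterclockwise (from above) from its own +x; a red rest plate lies at 0 degrees, where there is no tube. Nothing is in the tubes at the start
- knob (a joint): Angle of lid and knob, rad, counterclockwise from above. 0 = closed (opening over the red plate). Clicks at 0, 1.047 (over tube_1), 2.094 (tube_2), 3.142 (tube_3), 4.189 (tube_4), stops just beyond both ends. A detent of 0.13 N m peak holds each click; past halfway it snaps to the next. The lid covers all tubes but the one under the opening and cannot turn past a stick that sticks out of a tube
- knob_grip (a point): Centre of the red bar grip of the knob, on the dispenser's axis, 125.5 mm above the counter. The bar is 56 mm long, 14 mm wide and 28 mm high (from 111.5 to 139.5 mm above the counter). The point's x axis runs along the bar and points at the opening (a white mark on top at that end), z up
- opening (a point): Middle of the lid's opening, 52 mm from the axis, at the lid's underside; turns with the knob. The lid is a blue disc of five round lobes, 4 mm thick, its top 105.5 mm above the counter, reaching 76 mm from the axis; the missing sixth lobe is the opening, about 50 mm wide
- tube_1 (a point): Centre of the mouth of the first tube, 100 mm above the counter (knob at 1.047). Each tube has a 16 mm bore and its floor 14 mm above the counter, so that a stick sinks in wholly
- tube_2 (a point): Centre of the mouth of the second tube (knob at 2.094)
- tube_3 (a point): Centre of the mouth of the third tube (knob at 3.142)
- refill_block: Loose light wooden block, 60 (x) x 170 (y) x 34 mm, 0.9 kg, with four sockets along its y axis at y = -63, -21, +21 and +63 mm, 13.5 mm wide and 26 mm deep. Origin: centre of its underside, z up
- stick_1: Candy stick, white with red bands: rigid rod 12 mm thick, 80 mm long, round ends, 20 g. Origin: its lower end, z along the rod up to the other end. Stands in the block's socket at y = -63, 54 mm of it showing. May be absent
- stick_2: The same with green bands, in the socket at y = -21. May be absent
- stick_3: The same with orange bands, in the socket at y = +21. May be absent
- tin_pink: Pink flat tin 60x90x22 mm, bystander
- tin_red: Red flat tin 60x90x22 mm, bystander
- bar: Wrapped chocolate bar 52x144x14 mm, bystander
- marker: Black and white marker 17x135x16 mm, bystander
- tube_4 (a point): Centre of the mouth of the fourth tube (knob at 4.189)
- stick_4: The same with blue bands, in the socket at y = +63. May be absent

How it is judged:
By the outcome, as a careful person would: the job done as asked, in the order asked, and still so for the second after the job is handed in, with the robot touching nothing.
Of stick_1, stick_2, stick_3, stick_4 only 2 to 3 are there at a start; the rules pass over those that are not, and their reading is None.
At some moment in a run one of refill_block may be knocked a few centimetres aside while the robot is not near it.
It also fails if it takes over 210 s, if anything falls off the work surface, if the arm or the gripper's body presses on something with over 40 N, if the wrist force passes 120 N, or if a joint passes its speed limit or range.

## Working session

There is one attempt and no reset: what is moved stays moved. The work goes in short steps, Python scripts to look and compute and a tool call to move; the robot and the scene stay as the last step left them, time stands still between calls to the robot, and variables do not carry over. Pictures are saved under pics/ and viewed, and the job is handed in when it is done.

Besides the shell and the picture viewer there is one more tool, called after "Emit:" as a command line: name --argument value ..., lists and objects as JSON in quotes. servo_tool: Moves the arm, as the interface text tells. Its arguments: {"type":"object","properties":{"deltas":{"type":"array","items":{"type":"object","properties":{"dx":{"type":"number"},"dy":{"type":"number"},"dz":{"type":"number"},"ax":{"type":"number"},"ay":{"type":"number"},"az":{"type":"number"},"hand":{"type":"number"}}}},"newtons":{"type":"number"}},"required":["deltas"]}

```bash
mkdir -p pics; ls; python3 - <<'E'
from plant import r, eyes
import cv2
for n in ("scene","top"):
    p,d=eyes.snapshot(n); cv2.imwrite(f"pics/{n}0.png",p[:,:,::-1])
    m=eyes.camera_model(n); print(n,{k:(v if k!='pose' else v) for k,v in m.items()})
s=r.get_state(); print(s)
E
```

```text
pics
scene {'fx': 430.9844312753666, 'fy': 430.9844312753666, 'cx': 275.5696796687094, 'cy': 215.72064187981178, 'pose': array([[ 0.48980283,  0.38354724, -0.7829334 , -0.44133724],
       [-0.87163522,  0.2345696 , -0.43038256, -0.64847339],
       [ 0.01858033,  0.89323492,  0.44920613,  0.65586068],
       [ 0.        ,  0.        ,  0.        ,  1.        ]])}
top {'fx': 517.1330423424151, 'fy': 517.1330423424151, 'cx': 278.65325805071575, 'cy': 210.46669916453453, 'pose': array([[ 0.02733254,  0.99005289, -0.13801523,  0.29489795],
       [-0.99761106,  0.01825346, -0.06662566, -0.25275156],
       [-0.06344367,  0.13950656,  0.98818663,  1.61641246],
       [ 0.        ,  0.        ,  0.        ,  1.        ]])}
{'clock': 0.1, 'q': array([ 1.22980563,  0.68991758, -0.19455442,  1.56619269,  0.15730044,
        0.90250272, -0.21508767]), 'qd': array([ 0.00018933, -0.00059869,  0.00036779, -0.00421969, -0.00056125,
        0.00031102, -0.00069805]), 'joint_torque': array([-3.23367974e-03, -5.28495741e+01, -1.27162144e+00, -1.53835326e+01,
       -5.25339448e-02,  2.00890863e-03,  2.08298479e-05]), 'tool_pos': array([ 0.22856811, -0.58109721,  0.22639284]), 'eef_rot': array([ 9.82482279e-01,  1.86354255e-01, -1.97603135e-04, -7.89444366e-04]), 'contact_force': array([-0.01541848, -0.40363155, -0.77075594]), 'moment': array([-0.01298765, -0.03460073,  0.01156366]), 'opening': 1.0005610375453637}
```

View pics/scene0.png

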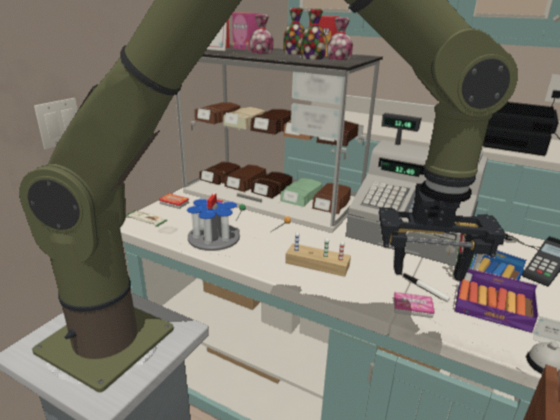

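View pics/top0.png

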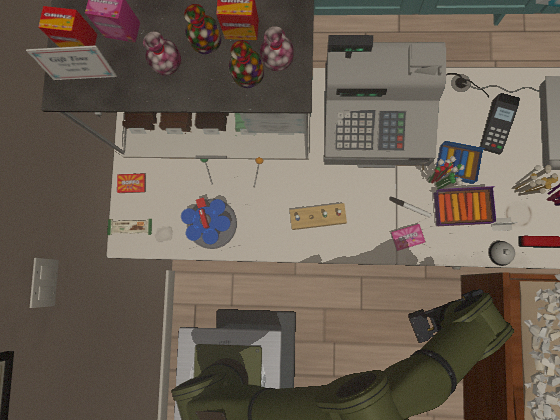

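```bash
cat > h.py <<'E'
from plant import r, eyes
import cv2, numpy as np
def ray(m,u,v):
    d=np.array([(u-m['cx'])/m['fx'],-(v-m['cy'])/m['fy'],-1.0]); P=m['pose']
    return P[:3,3],P[:3,:3]@d
def onplane(n,u,v,z):
    o,d=ray(eyes.camera_model(n),u,v); t=(z-o[2])/d[2]; return o+t*d
def proj(n,p):
    m=eyes.camera_model(n); P=m['pose']; c=P[:3,:3].T@(np.array(p)-P[:3,3])
    return m['cx']+m['fx']*c[0]/-c[2], m['cy']-m['fy']*c[1]/-c[2]
def crop(img,x0,y0,w,h,k,fn): cv2.imwrite(fn,cv2.resize(img[y0:y0+h,x0:x0+w,::-1],None,fx=k,fy=k,interpolation=cv2.INTER_CUBIC))
E
python3 - <<'E'
from h import *
p=cv2.imread('pics/top0.png')[:,:,::-1]; s=cv2.imread('pics/scene0.png')[:,:,::-1]
a=cv2.resize(p[180:260,165:265],None,fx=5,fy=5,interpolation=cv2.INTER_CUBIC)
crop(p,170,180,190,80,4,'pics/t1.png')
crop(s,170,180,200,100,4,'pics/s1.png')
for q in [(0,0,0),(.5,0,0),(.5,-.3,0)]: print(proj('top',q),proj('scene',q))
E
```

```text
(np.float64(226.83764997368644), np.float64(379.0206177587256)) (np.float64(106.19913762618933), np.float64(339.7077273736953))
(np.float64(233.31751795126516), np.float64(216.07883361946045)) (np.float64(237.31225809207552), np.float64(239.618466610045))
(np.float64(328.14979598415954), np.float64(217.893351984221)) (np.float64(328.5097523465074), np.float64(267.89738987346055))
```

View pics/t1.png

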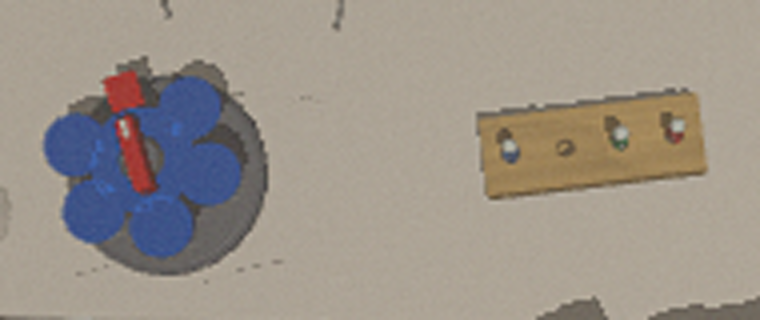

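View pics/s1.png

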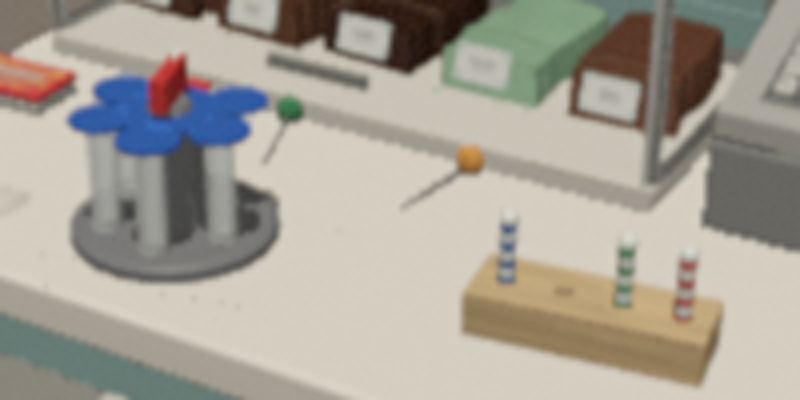

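```bash
cat >> h.py <<'E'
def mpts(n,mask,z):
    v,u=np.nonzero(mask); m=eyes.camera_model(n)
    d=np.stack([(u-m['cx'])/m['fx'],-(v-m['cy'])/m['fy'],-np.ones(len(u))]); P=m['pose']
    d=P[:3,:3]@d; o=P[:3,3]; return (o[:2,None]+d[:2]*((z-o[2])/d[2])).T
def masks(p):
    h=cv2.cvtColor(np.ascontiguousarray(p),cv2.COLOR_RGB2HSV)
    H,S,V=[h[...,i].astype(int) for i in range(3)]
    return H,S,V
def lid(n,p,x0,y0,x1,y1):
    H,S,V=masks(p); roi=np.zeros(H.shape,bool); roi[y0:y1,x0:x1]=1
    b=roi&(H>100)&(H<130)&(S>120)
    q=mpts(n,b,.1055)
    c,rad=cv2.minEnclosingCircle((q*1000).astype(np.float32)); c=np.array(c)/1000
    w=q-c; rr=np.hypot(*w.T); f=rr>.04; a=np.arctan2(w[f,1],w[f,0])
    # missing lobe: sum of lobes' unit vectors points opposite opening
    th=np.arctan2(-np.sin(a).sum(),-np.cos(a).sum())
    return c,rad,th,b
E
python3 - <<'E'
from h import *
for n,box in (('top',(175,185,245,255)),('scene',(180,185,245,230))):
    p,d=eyes.snapshot(n)
    c,rad,th,b=lid(n,p,*box); print(n,c,rad,np.degrees(th),b.sum())
    H,S,V=masks(p)
    roi=np.zeros(H.shape,bool); roi[box[1]:box[3],box[0]:box[2]]=1
    rd=roi&((H<8)|(H>172))&(S>130)
    k,l,st,ce=cv2.connectedComponentsWithStats(rd.astype(np.uint8))
    for i in range(1,k):
        if st[i,4]>8:
            print('red',st[i],onplane(n,*ce[i],.1395),onplane(n,*ce[i],.125))
    if n=='top':
        g=d.copy(); 
        # block & sticks: heights by depth
        v,u=np.mgrid[0:420,0:560]
        wd=(H>10)&(H<25)&(S>80)&(V>100); r2=np.zeros(H.shape,bool); r2[195:235,280:355]=1; wd&=r2
        wd=cv2.morphologyEx(wd.astype(np.uint8),cv2.MORPH_CLOSE,np.ones((5,5)))
        q=mpts(n,wd,.034); R=cv2.minAreaRect((q*1000).astype(np.float32)); print(R, wd.sum())
        np.set_printoptions(precision=3,suppress=True)
        print(q.mean(0))
    print('dep',np.unique(np.round(d[200:230,285:350],2))[:8])
E
```

```text
top [0.47456702 0.0668149 ] 73.99150848388672 15.591567728244762 1137
red [196 198  10  10  71] [0.52090148 0.07698803 0.1395    ] [0.52312033 0.08022534 0.125     ]
red [199 209  10  19  87] [0.47175316 0.06535324 0.1395    ] [0.47348948 0.06847633 0.125     ]
((500.96514892578125, -266.6910400390625), (63.48396301269531, 168.18582153320312), 8.038267135620117) 1120
[ 0.501 -0.267]
dep [0.   1.53 1.54 1.55 1.56 1.57 1.58 1.59]
scene [0.468 0.066] 70.97443389892578 28.9322292931555 495
red [208 194  14  15  90] [0.446 0.047 0.14 ] [0.471 0.066 0.125]
red [180 198   8   7  19] [0.403 0.116 0.14 ] [0.427 0.137 0.125]
dep [0.   1.27 1.28 1.29 1.3  1.31 1.32 1.33]
```

```bash
cat >> h.py <<'E'
def lidfit(n,p,box,c0=None):
    from scipy.optimize import least_squares
    x0,y0,x1,y1=box
    H,S,V=masks(p); roi=np.zeros(H.shape,bool); roi[y0:y1,x0:x1]=1
    b=(roi&(H>100)&(H<130)&(S>120)).astype(np.uint8)
    q=mpts(n,b,.1055); c=np.array(cv2.minEnclosingCircle((q*1000).astype(np.float32))[0])/1000
    cs,_=cv2.findContours(b,cv2.RETR_EXTERNAL,cv2.CHAIN_APPROX_NONE)
    k=max(cs,key=len)[:,0,:]; m=np.zeros_like(b); m[k[:,1],k[:,0]]=1
    q=mpts(n,m,.1055); rr=np.hypot(*(q-c).T); q=q[rr>.058]
    # simple circle arcs: every contour point lies on the circle of its nearest lobe
    def res(x):
        a=x[2]+np.radians(np.arange(0,360,60)); L=x[:2]+.052*np.c_[np.cos(a),np.sin(a)]
        return np.abs(np.hypot(*(q[:,None]-L[None]).transpose(2,0,1))).min(1)-x[3]
    best=min((least_squares(res,[c[0],c[1],t,.024],loss='soft_l1',f_scale=.002) for t in np.radians([0,15,30,45])),key=lambda s:s.cost)
    return best.x,np.sqrt(np.mean(best.fun**2))
E
python3 - <<'E'
from h import *
np.set_printoptions(precision=4,suppress=True)
p=cv2.imread('pics/top0.png')[:,:,::-1]; s=cv2.imread('pics/scene0.png')[:,:,::-1]
for n,i,box in (('top',p,(175,185,245,255)),('scene',s,(180,185,245,230))):
    x,e=lidfit(n,i,box); print(n,x,np.degrees(x[2])%60,e)
H,S,V=masks(p)
rd=((H<8)|(H>172))&(S>130); rd[:206]=0; rd[230:]=0; rd[:,:195]=0; rd[:,215:]=0
q=mpts('top',rd,.1395); print(q.mean(0),np.linalg.svd(q-q.mean(0),full_matrices=False)[2][0])
print(V[208:230,197:212]*rd[208:230,197:212])
# block corners
r2=np.zeros(H.shape,bool); r2[195:240,280:355]=1
wd=(H>10)&(H<25)&(S>60)&r2
print(V[212:232,318:326])
# sticks: white tops
crop(p,285,195,65,40,11,'pics/blk.png')
E
```

```text
top [0.4749 0.0675 0.3315 0.021 ] 18.996340169361808 0.0009129467883713525
scene [0.4693 0.0664 0.3509 0.0181] 20.10473185794235 0.0020136171350445325
[0.475  0.0665] [-0.9445 -0.3286]
[[  0   0   0   0   0   0   0   0   0   0   0   0   0   0   0]
 [  0   0   0   0 151 137   0   0   0   0   0   0   0   0   0]
 [  0   0 162   0   0 159 104   0   0   0   0   0   0   0   0]
 [  0   0 157   0   0 164 107   0   0   0   0   0   0   0   0]
 [  0   0 150   0   0 161 133   0   0   0   0   0   0   0   0]
 [  0   0 158   0   0   0 155 107   0   0   0   0   0   0   0]
 [  0   0   0 157   0 148 157   0   0   0   0   0   0   0   0]
 [  0   0   0 155 160 158 163 119   0   0   0   0   0   0   0]
 [  0   0   0 158 159 159 166 151   0   0   0   0   0   0   0]
 [  0   0   0   0 159 162 164 153  99   0   0   0   0   0   0]
 [  0   0   0   0 156 161 159 163 113   0   0   0   0   0   0]
 [  0   0   0   0 150 157 160 165 145  95   0   0   0   0   0]
 [  0   0   0   0 133 158 162 161 157  99   0   0   0   0   0]
 [  0   0   0   0   0 160 161 161 160 108   0   0   0   0   0]
 [  0   0   0   0   0 157 156 162
[... 472 characters left out ...]
[[155 154 162 118 102 118 159 170]
 [155 152 156 168 120 121 168 186]
 [155 155 156 165 106  95 160 171]
 [158 154 157 160 128  87  91 102]
 [157 156 155 155 159 101  95 120]
 [154 155 150 151 166 154 128 107]
 [152 152 151 154 162 163 165 165]
 [152 151 149 147 149 152 157 156]
 [148 147 148 147 144 146 143 153]
 [146 146 146 144 147 148 146 148]
 [149 151 151 152 153 152 152 152]
 [155 158 160 156 156 158 159 159]
 [157 159 159 153 157 155 157 155]
 [145 141 135 131 117 115 105 105]
 [108 107 122 139 144 135 153 158]
 [181 178 178 176 177 179 173 176]
 [174 177 175 175 172 174 171 175]
 [171 174 172 174 174 172 174 174]
 [176 175 172 176 174 172 176 172]
 [172 172 175 171 176 174 175 171]]
```

View pics/blk.png

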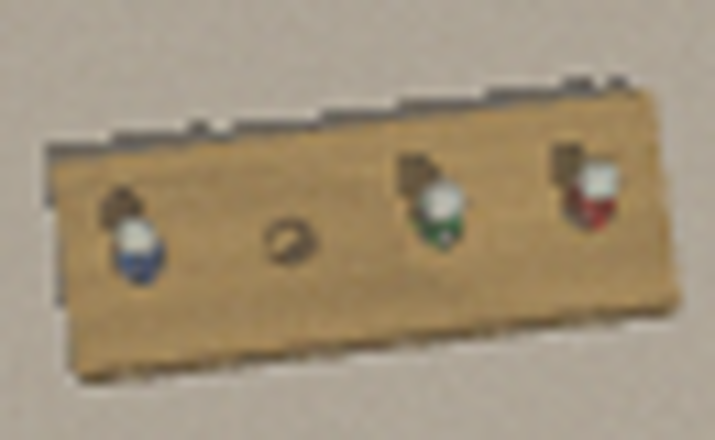

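```bash
python3 - <<'E'
from h import *
np.set_printoptions(precision=4,suppress=True)
for nm,U,V in (('blue',138,236),('green',441,200),('red',600,180)):
    u,v=285+(U+.5)/11-.5,195+(V+.5)/11-.5; print(nm,u,v,onplane('top',u,v,.083))
u,v=285+290.5/11-.5,195+240/11-.5; print('sock3',onplane('top',u,v,.034))
for U,V in ((55,150),(655,92),(680,305),(82,378)): print(onplane('top',285+(U+.5)/11-.5,195+(V+.5)/11-.5,.034))
# scene : tips in s1 crop (x4 from 170,180)
for nm,U,V in (('blue',510,214),('green',627,241),('red',689,254)): print(nm,onplane('scene',170+(U+.5)/4-.5,180+(V+.5)/4-.5,.084))
s=r.get_state(); from scipy.spatial.transform import Rotation as R
print(R.from_quat(s['eef_rot']).as_matrix(), s['tool_pos'])
E
```

```text
blue 297.09090909090907 216.0 [ 0.4934 -0.205   0.083 ]
green 324.6363636363636 212.72727272727272 [ 0.5048 -0.2869  0.083 ]
red 339.0909090909091 210.9090909090909 [ 0.5111 -0.3297  0.083 ]
sock3 [ 0.4996 -0.2461  0.034 ]
[ 0.5237 -0.1796  0.034 ]
[ 0.5431 -0.3472  0.034 ]
[ 0.4833 -0.3547  0.034 ]
[ 0.4594 -0.1888  0.034 ]
blue [ 0.4937 -0.203   0.084 ]
green [ 0.5011 -0.2867  0.084 ]
red [ 0.5065 -0.3287  0.084 ]
[[ 0.9305  0.3662 -0.0005]
 [ 0.3662 -0.9305  0.0009]
 [-0.0001 -0.001  -1.    ]] [ 0.2287 -0.5813  0.2266]
```

```bash
cat >> h.py <<'E'
from scipy.spatial.transform import Rotation as Rn
np.set_printoptions(precision=4,suppress=True)
def go(pos,yaw):
    """units to reach pos, with tool pointing down and tool x at azimuth yaw (deg)"""
    s=r.get_state(); R=Rn.from_quat(s['eef_rot']).as_matrix(); y=np.radians(yaw)
    T=np.array([[np.cos(y),np.sin(y),0],[np.sin(y),-np.cos(y),0],[0,0,-1]])
    d=R.T@(np.array(pos)-s['tool_pos'])/.06; a=np.degrees(Rn.from_matrix(R.T@T).as_rotvec())/6
    print('t',round(s['clock'],2),'pos',s['tool_pos'],'yaw',round(np.degrees(np.arctan2(R[1,0],R[0,0])),2),'open',round(88.1*s['opening'],1),'F',s['contact_force'].round(1),'M',s['moment'].round(2),'q',s['q'].round(2))
    print('d',d.round(3),'a',a.round(3))
E
python3 -c "
from h import *
go([.475,.067,.22],19.2)"
```

```text
t 0.2 pos [ 0.2287 -0.5813  0.2266] yaw 21.48 open 88.0 F [-0.2 -0.9  0.1] M [-0.02  0.03  0.01] q [ 1.23  0.69 -0.19  1.57  0.16  0.9  -0.22]
d [ 7.777 -8.55   0.119] a [-0.01   0.001  0.38 ]
```

Emit:
servo_tool --deltas '[{"dx": 0.5, "dy": -0.6}, {"dx": 1.1, "dy": -1.2}, {"dx": 1.7, "dy": -1.9}, {"dx": 2.3, "dy": -2.6}, {"dx": 2.9, "dy": -3.3}, {"dx": 3.5, "dy": -4.0}, {"dx": 4.1, "dy": -4.6}, {"dx": 4.6, "dy": -5.2}, {"dx": 5.0, "dy": -5.6}, {"dx": 5.0, "dy": -5.6}]'

```text
schema error: expected keys dx, dy, dz, ax, ay, az, hand
```

```bash
python3 -c "
from h import *
go([.475,.067,.22],19.2)"
```

```text
t 0.2 pos [ 0.2287 -0.5813  0.2266] yaw 21.48 open 88.0 F [-0.2 -0.9  0.1] M [-0.02  0.03  0.01] q [ 1.23  0.69 -0.19  1.57  0.16  0.9  -0.22]
d [ 7.777 -8.55   0.119] a [-0.01   0.001  0.38 ]
```

Emit:
servo_tool --deltas '[{"dx": 0.4, "dy": -0.4, "dz": 0, "ax": 0, "ay": 0, "az": 0, "hand": 60}, {"dx": 1.0, "dy": -1.1, "dz": 0, "ax": 0, "ay": 0, "az": 0, "hand": 60}, {"dx": 1.6, "dy": -1.8, "dz": 0, "ax": 0, "ay": 0, "az": 0, "hand": 60}, {"dx": 2.2, "dy": -2.5, "dz": 0, "ax": 0, "ay": 0, "az": 0, "hand": 60}, {"dx": 2.8, "dy": -3.2, "dz": 0, "ax": 0, "ay": 0, "az": 0, "hand": 60}, {"dx": 3.4, "dy": -3.9, "dz": 0, "ax": 0, "ay": 0, "az": 0, "hand": 60}, {"dx": 4.0, "dy": -4.6, "dz": 0, "ax": 0, "ay": 0, "az": 0, "hand": 60}, {"dx": 4.6, "dy": -5.3, "dz": 0, "ax": 0, "ay": 0, "az": 0, "hand": 60}, {"dx": 5.2, "dy": -5.9, "dz": 0, "ax": 0, "ay": 0, "az": 0, "hand": 60}, {"dx": 5.7, "dy": -6.3, "dz": 0, "ax": 0, "ay": 0, "az": 0, "hand": 60}]'

```text
clock: 1.45
tool_pos: [0.4093, -0.1024, 0.2273]
eef_rot: [0.982, 0.187, 0.0, -0.0]
contact_force: [0.0, -0.2, 0.5]
opening: 0.68
```

```bash
python3 -c "
from h import *
go([.475,.067,.22],19.2)"
```

```text
t 1.45 pos [ 0.4093 -0.1024  0.2273] yaw 21.61 open 59.9 F [ 0.  -0.2  0.5] M [-0.02 -0.04 -0.05] q [ 0.24  0.44 -0.15  2.15  0.12  0.57 -1.19]
d [ 2.058 -2.221  0.122] a [-0.002 -0.003  0.401]
```

Emit:
servo_tool --deltas '[{"dx": 0.6, "dy": -0.6, "dz": 0, "ax": 0, "ay": 0, "az": 0.2, "hand": 60}, {"dx": 1.2, "dy": -1.3, "dz": 0, "ax": 0, "ay": 0, "az": 0.4, "hand": 60}, {"dx": 1.8, "dy": -1.9, "dz": 0, "ax": 0, "ay": 0, "az": 0.4, "hand": 50}, {"dx": 2.06, "dy": -2.22, "dz": 0.1, "ax": 0, "ay": 0, "az": 0.4, "hand": 50}, {"dx": 2.06, "dy": -2.22, "dz": 0.12, "ax": 0, "ay": 0, "az": 0.4, "hand": 50}]'

```text
clock: 2.08
tool_pos: [0.4751, 0.0666, 0.2195]
eef_rot: [0.986, 0.168, -0.0, -0.0]
contact_force: [-0.4, -0.1, 0.3]
opening: 0.568
```

```bash
python3 - <<'E'
from h import *
go([.475,.067,.137],19.2)
p,d=eyes.snapshot('top'); crop(p,150,150,140,105,5,'pics/t2.png')
p,d=eyes.snapshot('scene'); crop(p,150,120,140,105,5,'pics/s2.png')
E
```

```text
t 2.08 pos [0.4751 0.0666 0.2195] yaw 19.32 open 50.0 F [-0.4 -0.1  0.3] M [-0.04  0.03 -0.01] q [-0.16  0.51 -0.11  2.    0.09  0.63 -1.56]
d [-0.    -0.005  1.376] a [-0.007 -0.001  0.02 ]
```

View pics/s2.png

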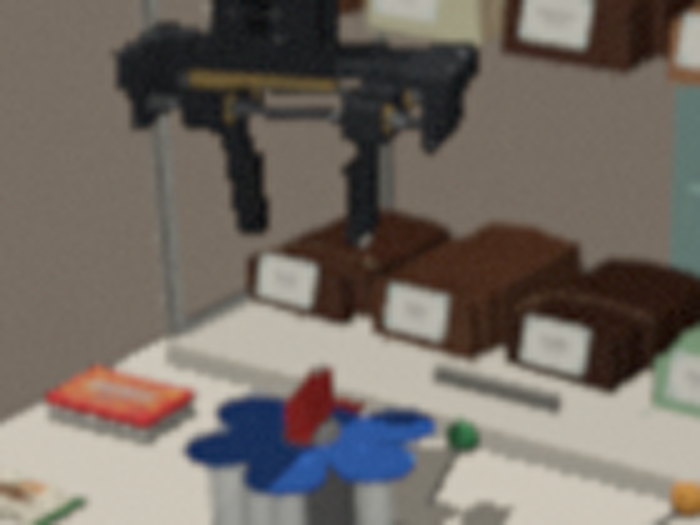

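View pics/t2.png

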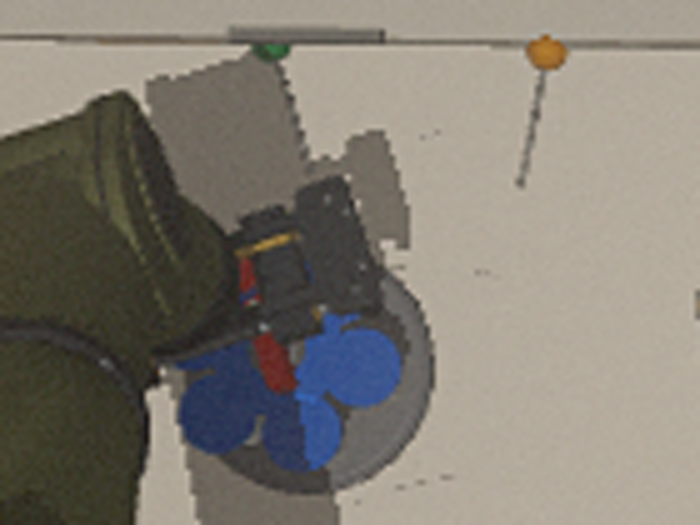

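The gripper hangs over the knob: the red bar shows at scene crop (310,405) below the fingers (250,230) and (362,240), and at top crop (275,360). I'm lowering.

Emit:
servo_tool --deltas '[{"dx": 0, "dy": 0, "dz": 0.4, "ax": 0, "ay": 0, "az": 0, "hand": 50}, {"dx": 0, "dy": 0, "dz": 0.8, "ax": 0, "ay": 0, "az": 0, "hand": 50}, {"dx": 0, "dy": 0, "dz": 1.1, "ax": 0, "ay": 0, "az": 0, "hand": 50}, {"dx": 0, "dy": 0, "dz": 1.3, "ax": 0, "ay": 0, "az": 0, "hand": 50}, {"dx": 0, "dy": 0, "dz": 1.37, "ax": 0, "ay": 0, "az": 0, "hand": 50}, {"dx": 0, "dy": 0, "dz": 1.37, "ax": 0, "ay": 0, "az": 0, "hand": 50}]'

```text
clock: 2.92
tool_pos: [0.475, 0.0641, 0.1379]
eef_rot: [0.986, 0.165, 0.0, 0.0]
contact_force: [-0.6, 0.2, 0.3]
opening: 0.566
```

Emit:
servo_tool --deltas '[{"dx": 0, "dy": 0, "dz": 0, "ax": 0, "ay": 0, "az": 0, "hand": 25}, {"dx": 0, "dy": 0, "dz": 0, "ax": 0, "ay": 0, "az": 0, "hand": 12}, {"dx": 0, "dy": 0, "dz": 0, "ax": 0, "ay": 0, "az": 0, "hand": 8}, {"dx": 0, "dy": 0, "dz": 0, "ax": 0, "ay": 0, "az": 0, "hand": 8}, {"dx": 0, "dy": 0, "dz": 0, "ax": 0, "ay": 0, "az": 0, "hand": 8}, {"dx": 0, "dy": 0, "dz": 0, "ax": 0, "ay": 0, "az": 0, "hand": 8}]' --newtons 20

```text
clock: 3.68
tool_pos: [0.4749, 0.0645, 0.1377]
eef_rot: [0.986, 0.166, -0.0, 0.0]
contact_force: [0.2, -0.1, -0.5]
opening: 0.094
```

```bash
python3 - <<'E'
from h import *
go([.475,.067,.137],19.2)
E
```

```text
t 3.67 pos [0.4749 0.0645 0.1377] yaw 19.08 open 8.3 F [ 0.2 -0.1 -0.5] M [ 0.02 -0.03 -0.04] q [-0.18  0.66 -0.08  2.09  0.12  0.4  -1.59]
d [ 0.014 -0.039  0.012] a [ 0.001  0.    -0.02 ]
```

```bash
python3 - <<'E'
from h import *
p,d=eyes.snapshot('top'); crop(p,150,150,140,105,5,'pics/t3.png')
p,d=eyes.snapshot('scene'); crop(p,160,140,110,90,7,'pics/s3.png')
E
```

```text
(no output)
```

View pics/s3.png

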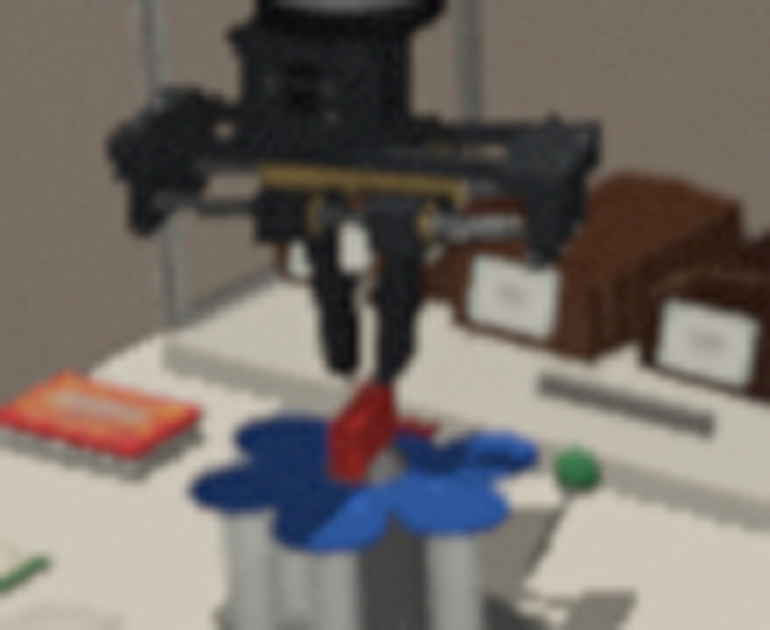

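View pics/t3.png

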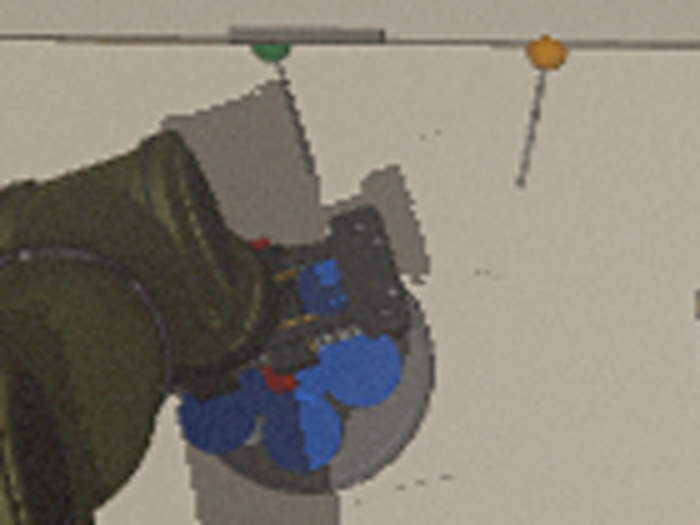

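```bash
python3 - <<'E'
from h import *
f=lambda n,p,o,k:tuple(round((a-b+.5)*k-.5) for a,b in zip(proj(n,p),o))
for nm,P in (('tip',(.475,.0645,.113)),('tip+15',(.475,.0645,.128)),('tip+30',(.475,.0645,.143)),('tip+50',(.475,.0645,.163)),('far end top',(.475+.0264,.067+.0092,.1395)),('near end top',(.475-.0264,.067-.0092,.1395)),('lid0',(.475,.067,.1055))):
    print(nm,f('scene',P,(160,140),7),f('top',P,(150,150),5))
print(r.get_state())
E
```

```text
tip (377, 453) (280, 348)
tip+15 (376, 420) (275, 344)
tip+30 (374, 387) (270, 341)
tip+50 (372, 343) (263, 337)
far end top (390, 368) (253, 297)
near end top (349, 421) (280, 387)
lid0 (373, 467) (279, 349)
{'clock': 3.775, 'q': array([-0.1818,  0.6554, -0.0786,  2.0857,  0.1221,  0.4048, -1.5943]), 'qd': array([ 0.0007, -0.001 ,  0.0014, -0.0011,  0.0001,  0.0011,  0.0008]), 'joint_torque': array([ -0.0018, -43.7224,   0.3465,  -7.8271,  -0.0003,  -0.0759,
         0.    ]), 'tool_pos': array([0.4749, 0.0645, 0.1377]), 'eef_rot': array([ 0.9862,  0.1657, -0.0001,  0.    ]), 'contact_force': array([-0.2258, -0.6661,  0.5953]), 'moment': array([ 0.0465, -0.0277, -0.0554]), 'opening': 0.08878066004808337}
```

```bash
python3 - <<'E'
from h import *
for U,V in ((343,375),(388,380)):
    u,v=160+(U+.5)/7-.5,140+(V+.5)/7-.5
    for z in (.113,.13,.145): print(onplane('scene',u,v,z))
p,d=eyes.snapshot('scene')
for U,V in ((338,340),(390,340),(345,365),(390,365),(350,440),(375,400)):
    u,v=160+(U+.5)/7-.5,140+(V+.5)/7-.5
    dd=d[int(round(v)),int(round(u))]; o,dr=ray(eyes.camera_model('scene'),u,v); print((U,V),dd,o+dr*dd)
print(d[185:210:3,206:220:2])
E
```

```text
[0.5323 0.1259 0.113 ]
[0.5018 0.1017 0.13  ]
[0.4749 0.0803 0.145 ]
[0.5383 0.1058 0.113 ]
[0.5076 0.0821 0.13  ]
[0.4805 0.0613 0.145 ]
(338, 340) 1.2405554 [0.4649 0.0739 0.1659]
(390, 340) 1.22845 [0.4664 0.0484 0.1711]
(345, 365) 1.2394052 [0.4615 0.0684 0.1572]
(390, 365) 1.2360886 [0.4682 0.0504 0.1589]
(350, 440) 1.2390056 [0.4504 0.0591 0.1299]
(375, 400) 1.255621 [0.4739 0.0634 0.1379]
[[1.2356 1.2313 1.2417 1.6444 1.233  1.2272 1.2332]
 [1.2379 1.2406 1.2373 1.6128 1.2409 1.2297 1.2391]
 [1.2386 1.2374 1.2467 1.5917 1.2372 1.2374 1.2455]
 [1.554  1.559  1.2455 1.2678 1.2436 1.2354 1.5654]
 [1.5587 1.5542 1.2508 1.2491 1.2596 1.2782 1.5369]
 [1.3107 1.2376 1.2323 1.2476 1.2635 1.2843 1.331 ]
 [1.2917 1.2388 1.2423 1.2485 1.2656 1.2776 1.2958]
 [1.2774 1.2452 1.2451 1.2497 1.2602 1.2606 1.2766]
 [1.258  1.2542 1.2574 1.2597 1.2593 1.2555 1.2614]]
```

```bash
python3 - <<'E'
from h import *
for (U,V),sg in (((250,230),-1),((362,242),1)):
    u,v=150+(U+.5)/5-.5,120+(V+.5)/5-.5
    for z in (.1945,.21,.22,.23): print(z,onplane('scene',u,v,z))
    print('expect',np.array([.475,.0666])+sg*.032*np.array([.33,-.944]))
E
```

```text
0.1945 [0.5396 0.1606 0.1945]
0.21 [0.5066 0.1334 0.21  ]
0.22 [0.4854 0.1158 0.22  ]
0.23 [0.4641 0.0983 0.23  ]
expect [0.4644 0.0968]
0.1945 [0.559  0.0904 0.1945]
0.21 [0.5254 0.0656 0.21  ]
0.22 [0.5037 0.0495 0.22  ]
0.23 [0.482  0.0335 0.23  ]
expect [0.4856 0.0364]
```

```bash
python3 - <<'E'
from h import *
s=cv2.imread('pics/scene0.png')[:,:,::-1]; crop(s,370,180,140,105,5,'pics/s0g.png')
for sg in (-1,1):
    for dz in (.025,0,-.01): print(sg,dz,[(a-b)*5 for a,b in zip(proj('scene',np.array([.2287,-.5813,.2266-dz])+sg*.052*np.array([.366,-.93,0])),(370,180))])
E
```

```text
-1 0.025 [np.float64(119.79031347462325), np.float64(542.6227990699865)]
-1 0 [np.float64(129.9579977219517), np.float64(484.08686239785055)]
-1 -0.01 [np.float64(134.11058563638449), np.float64(460.1801775252778)]
1 0.025 [np.float64(424.2483214352842), np.float64(571.5379529728807)]
1 0 [np.float64(439.1961965694611), np.float64(512.5057198316284)]
1 -0.01 [np.float64(445.30308417517404), np.float64(488.3883647111264)]
```

View pics/s0g.png

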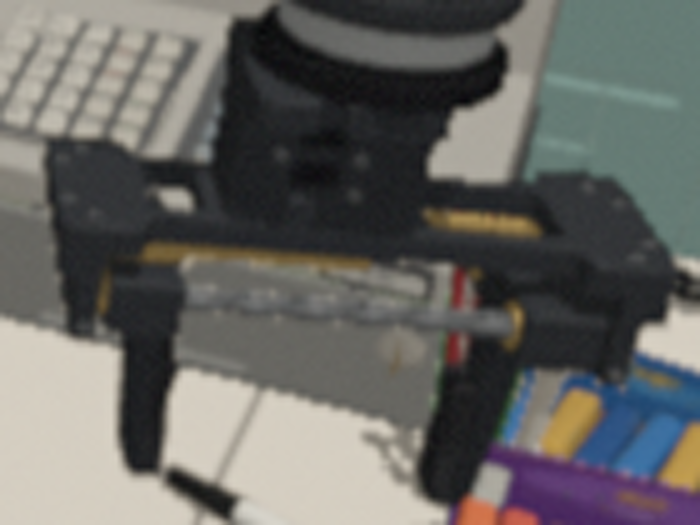

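```bash
python3 - <<'E'
from h import *
p,d=eyes.snapshot('scene')
m=eyes.camera_model('scene')
for u in (206,207,208,209,213,214,215,216):
    L=[]
    for v in range(184,200):
        o,dr=ray(m,u,v); q=o+dr*d[v,u]; 
        L.append((v,q.round(3).tolist(),p[v,u].tolist()))
    print(u); [print('  ',x) for x in L[4:14]]
E
```

```text
206
   (188, [0.461, 0.078, 0.167], [59, 58, 54])
   (189, [0.46, 0.077, 0.164], [74, 72, 69])
   (190, [0.462, 0.079, 0.16], [87, 84, 77])
   (191, [0.46, 0.078, 0.158], [109, 105, 96])
   (192, [0.46, 0.077, 0.155], [132, 128, 117])
   (193, [0.69, 0.263, 0.023], [168, 163, 150])
   (194, [0.684, 0.258, 0.022], [173, 167, 155])
   (195, [0.683, 0.258, 0.019], [160, 154, 142])
   (196, [0.689, 0.263, 0.012], [153, 147, 136])
   (197, [0.686, 0.261, 0.009], [154, 150, 138])
207
   (188, [0.463, 0.075, 0.167], [29, 29, 30])
   (189, [0.463, 0.076, 0.163], [31, 31, 32])
   (190, [0.46, 0.074, 0.162], [32, 33, 33])
   (191, [0.459, 0.073, 0.159], [37, 36, 36])
   (192, [0.461, 0.075, 0.155], [65, 62, 59])
   (193, [0.462, 0.076, 0.151], [125, 121, 111])
   (194, [0.692, 0.261, 0.019], [167, 161, 149])
   (195, [0.687, 0.257, 0.017], [163, 156, 145])
   (196, [0.683, 0.253, 0.016], [155, 149, 139])
   (197, [0.682, 0.253, 0.013], [153, 148, 137])
208
   (188, [0.462, 0.071, 0.168], [27, 26, 28])
   (189, [0.464, 0.073, 0.164], [24, 25, 27])
   (190, [0.464, 0.073, 0.16], [26, 28, 27])
  
[... 1975 characters left out ...]
)
   (193, [0.467, 0.05, 0.155], [30, 29, 31])
   (194, [0.472, 0.055, 0.149], [56, 40, 41])
   (195, [0.49, 0.068, 0.136], [89, 43, 40])
   (196, [0.488, 0.068, 0.134], [101, 35, 32])
   (197, [0.488, 0.068, 0.13], [103, 31, 30])
216
   (188, [0.468, 0.047, 0.171], [28, 31, 32])
   (189, [0.469, 0.048, 0.167], [25, 26, 31])
   (190, [0.467, 0.047, 0.165], [24, 25, 25])
   (191, [0.471, 0.05, 0.16], [25, 25, 29])
   (192, [0.468, 0.048, 0.159], [32, 33, 34])
   (193, [0.467, 0.047, 0.156], [62, 60, 57])
   (194, [0.467, 0.048, 0.153], [111, 102, 95])
   (195, [0.499, 0.072, 0.132], [135, 114, 104])
   (196, [0.502, 0.074, 0.127], [135, 108, 99])
   (197, [0.497, 0.071, 0.126], [126, 97, 88])
```

Both the fingers shut to 8 mm and the depth image puts their tips at z≈0.149. So the tips stand about 11 mm above the reported TCP, not 25 mm below it. I'll use that measured offset, open, and go lower.

Emit:
servo_tool --deltas '[{"dx": 0, "dy": -0.03, "dz": 0, "ax": 0, "ay": 0, "az": 0, "hand": 44}, {"dx": 0, "dy": -0.03, "dz": 0, "ax": 0, "ay": 0, "az": 0, "hand": 44}, {"dx": 0, "dy": -0.03, "dz": 0, "ax": 0, "ay": 0, "az": 0, "hand": 44}, {"dx": 0, "dy": -0.03, "dz": 0, "ax": 0, "ay": 0, "az": 0, "hand": 44}, {"dx": 0, "dy": -0.03, "dz": 0.15, "ax": 0, "ay": 0, "az": 0, "hand": 44}, {"dx": 0, "dy": -0.03, "dz": 0.3, "ax": 0, "ay": 0, "az": 0, "hand": 44}, {"dx": 0, "dy": -0.03, "dz": 0.45, "ax": 0, "ay": 0, "az": 0, "hand": 44}, {"dx": 0, "dy": -0.03, "dz": 0.55, "ax": 0, "ay": 0, "az": 0, "hand": 44}, {"dx": 0, "dy": -0.03, "dz": 0.55, "ax": 0, "ay": 0, "az": 0, "hand": 44}]'

```text
clock: 5.0
tool_pos: [0.474, 0.0661, 0.1041]
eef_rot: [0.986, 0.166, -0.001, 0.0]
contact_force: [0.7, 0.3, -0.9]
opening: 0.5
```

```bash
python3 - <<'E'
from h import *
go([.475,.067,.102],19.2)
p,d=eyes.snapshot('scene'); crop(p,160,140,110,90,7,'pics/s4.png')
E
```

```text
t 5.0 pos [0.474  0.0661 0.1041] yaw 19.08 open 44.1 F [ 0.7  0.3 -0.9] M [-0.03 -0.01 -0.03] q [-0.2   0.72 -0.06  2.11  0.13  0.32 -1.61]
d [ 0.021 -0.008  0.035] a [-0.     0.012 -0.02 ]
```

View pics/s4.png

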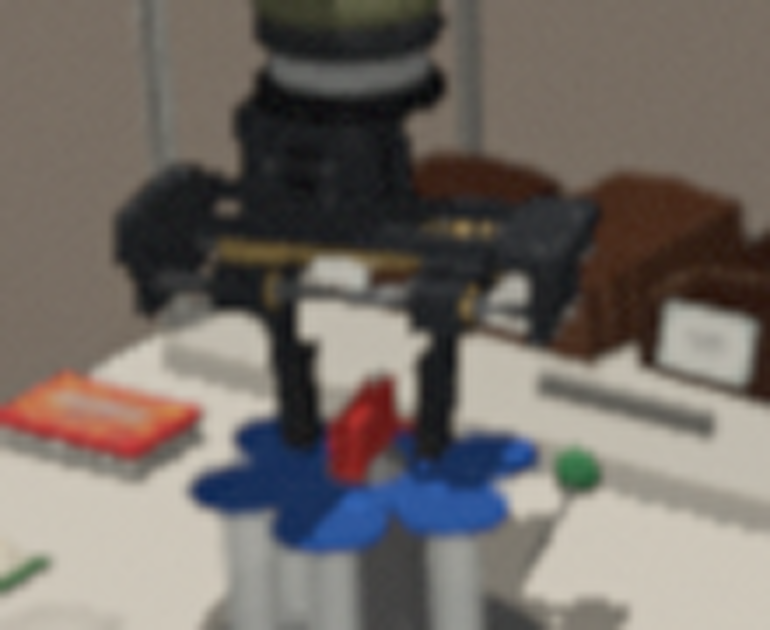

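Fingers now straddle the red bar, with tips at (300,448) and (435,455) just above the lid. Closing.

Emit:
servo_tool --deltas '[{"dx": 0, "dy": 0, "dz": 0, "ax": 0, "ay": 0, "az": 0, "hand": 25}, {"dx": 0, "dy": 0, "dz": 0, "ax": 0, "ay": 0, "az": 0, "hand": 10}, {"dx": 0, "dy": 0, "dz": 0, "ax": 0, "ay": 0, "az": 0, "hand": 8}, {"dx": 0, "dy": 0, "dz": 0, "ax": 0, "ay": 0, "az": 0, "hand": 8}, {"dx": 0, "dy": 0, "dz": 0, "ax": 0, "ay": 0, "az": 0, "hand": 8}, {"dx": 0, "dy": 0, "dz": 0, "ax": 0, "ay": 0, "az": 0, "hand": 8}]' --newtons 30

```text
clock: 5.8
tool_pos: [0.4738, 0.0683, 0.1049]
eef_rot: [0.986, 0.167, -0.0, -0.001]
contact_force: [-2.0, 5.0, 2.4]
opening: 0.155
```

```bash
python3 - <<'E'
from h import *
go([.475,.067,.104],19.2)
E
```

```text
t 5.8 pos [0.4738 0.0683 0.1049] yaw 19.21 open 13.7 F [-2.   5.   2.4] M [1.01 0.45 0.06] q [-0.2   0.72 -0.07  2.11  0.13  0.32 -1.61]
d [0.012 0.028 0.015] a [-0.022 -0.002  0.002]
```

Emit:
servo_tool --deltas '[{"dx": 0.01, "dy": -0.03, "dz": 0, "ax": 0, "ay": 0, "az": -0.5, "hand": 8}, {"dx": 0.01, "dy": -0.04, "dz": 0, "ax": 0, "ay": 0, "az": -1.5, "hand": 8}, {"dx": 0.01, "dy": -0.04, "dz": 0, "ax": 0, "ay": 0, "az": -2.5, "hand": 8}, {"dx": 0.01, "dy": -0.04, "dz": 0, "ax": 0, "ay": 0, "az": -3.7, "hand": 8}, {"dx": 0.01, "dy": -0.04, "dz": 0, "ax": 0, "ay": 0, "az": -5, "hand": 8}, {"dx": 0.01, "dy": -0.04, "dz": 0, "ax": 0, "ay": 0, "az": -6.3, "hand": 8}, {"dx": 0.01, "dy": -0.04, "dz": 0, "ax": 0, "ay": 0, "az": -7.6, "hand": 8}, {"dx": 0.01, "dy": -0.04, "dz": 0, "ax": 0, "ay": 0, "az": -9, "hand": 8}, {"dx": 0.01, "dy": -0.04, "dz": 0, "ax": 0, "ay": 0, "az": -10, "hand": 8}, {"dx": 0.01, "dy": -0.04, "dz": 0, "ax": 0, "ay": 0, "az": -10, "hand": 8}]'

```text
clock: 7.05
tool_pos: [0.4754, 0.067, 0.1049]
eef_rot: [0.772, 0.636, 0.0, 0.001]
contact_force: [2.8, -4.3, 1.1]
opening: 0.158
```

```bash
python3 - <<'E'
from h import *
go([.475,.069,.104],79.2)
E
```

```text
t 7.05 pos [0.4754 0.067  0.1049] yaw 78.95 open 13.9 F [ 2.8 -4.3  1.1] M [-0.82 -0.55  0.01] q [-0.05  0.73 -0.3   2.1   0.56  0.39 -0.99]
d [ 0.031 -0.013  0.015] a [ 0.02   0.011 -0.041]
```

Emit:
servo_tool --deltas '[{"dx": 0, "dy": 0, "dz": 0, "ax": 0, "ay": 0, "az": 0, "hand": 44}, {"dx": 0, "dy": 0, "dz": 0, "ax": 0, "ay": 0, "az": 0, "hand": 44}, {"dx": 0, "dy": 0, "dz": 0, "ax": 0, "ay": 0, "az": 0, "hand": 44}, {"dx": 0, "dy": 0, "dz": 0, "ax": 0, "ay": 0, "az": 0, "hand": 44}]'

```text
clock: 7.55
tool_pos: [0.474, 0.069, 0.1047]
eef_rot: [0.771, 0.637, -0.0, -0.0]
contact_force: [0.1, 0.1, 0.5]
opening: 0.499
```

Emit:
servo_tool --deltas '[{"dx": 0, "dy": 0, "dz": 0, "ax": 0, "ay": 0, "az": 0, "hand": 20}, {"dx": 0, "dy": 0, "dz": 0, "ax": 0, "ay": 0, "az": 0, "hand": 8}, {"dx": 0, "dy": 0, "dz": 0, "ax": 0, "ay": 0, "az": 0, "hand": 8}, {"dx": 0, "dy": 0, "dz": 0, "ax": 0, "ay": 0, "az": 0, "hand": 8}, {"dx": 0, "dy": 0, "dz": 0, "ax": 0, "ay": 0, "az": 0, "hand": 8}]' --newtons 10

```text
clock: 8.18
tool_pos: [0.4756, 0.0685, 0.1048]
eef_rot: [0.771, 0.636, 0.001, 0.001]
contact_force: [5.6, -1.1, -3.4]
opening: 0.156
```

```bash
python3 - <<'E'
from h import *
go([.475,.069,.104],79.2)
E
```

```text
t 8.18 pos [0.4756 0.0685 0.1048] yaw 79.03 open 13.8 F [ 5.6 -1.1 -3.4] M [-0.38 -1.09 -0.01] q [-0.05  0.73 -0.3   2.1   0.56  0.39 -0.99]
d [ 0.006 -0.012  0.014] a [ 0.022 -0.006 -0.028]
```

Emit:
servo_tool --deltas '[{"dx": 0, "dy": 0, "dz": 0, "ax": 0, "ay": 0, "az": 0, "hand": 44}, {"dx": 0, "dy": 0, "dz": 0, "ax": 0, "ay": 0, "az": 0, "hand": 44}, {"dx": 0, "dy": 0, "dz": 0, "ax": 0, "ay": 0, "az": 0, "hand": 44}, {"dx": 0, "dy": 0, "dz": 0, "ax": 0, "ay": 0, "az": 0, "hand": 44}, {"dx": 0, "dy": 0, "dz": -0.8, "ax": 0, "ay": 0, "az": 0, "hand": 44}, {"dx": 0, "dy": 0, "dz": -1.6, "ax": 0, "ay": 0, "az": 0, "hand": 44}, {"dx": 0, "dy": 0, "dz": -2.0, "ax": 0, "ay": 0, "az": 0, "hand": 44}, {"dx": 0, "dy": 0, "dz": -2.0, "ax": 0, "ay": 0, "az": 0, "hand": 44}]'

```text
clock: 9.18
tool_pos: [0.4751, 0.069, 0.2262]
eef_rot: [0.771, 0.636, 0.002, 0.001]
contact_force: [0.2, 0.0, -1.0]
opening: 0.499
```

```bash
python3 - <<'E'
from h import *
go([.51,-.330,.14],98)
p,d=eyes.snapshot('scene'); crop(p,160,140,190,120,4,'pics/s5.png')
p,d=eyes.snapshot('top'); crop(p,160,150,190,110,4,'pics/t5.png')
E
```

```text
t 9.18 pos [0.4751 0.069  0.2262] yaw 79.05 open 44.0 F [ 0.2  0.  -1. ] M [ 0.01 -0.09  0.02] q [ 0.08  0.54 -0.5   1.99  0.38  0.71 -0.84]
d [-6.42   1.828  1.435] a [ 0.036 -0.007 -3.158]
```

View pics/s5.png

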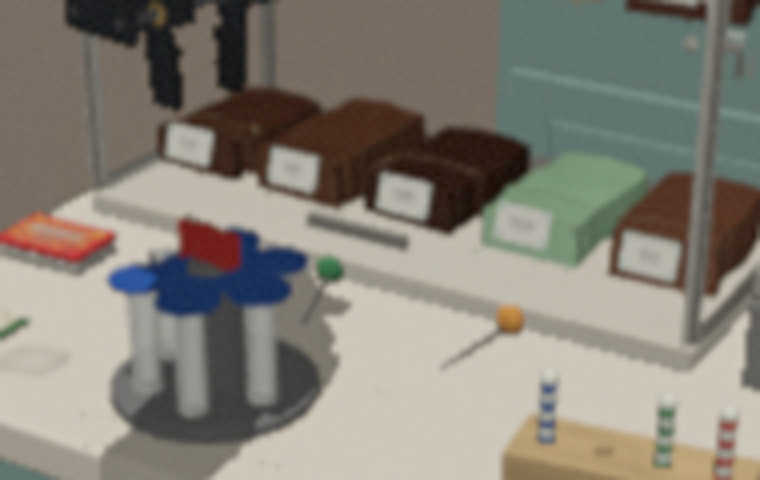

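View pics/t5.png

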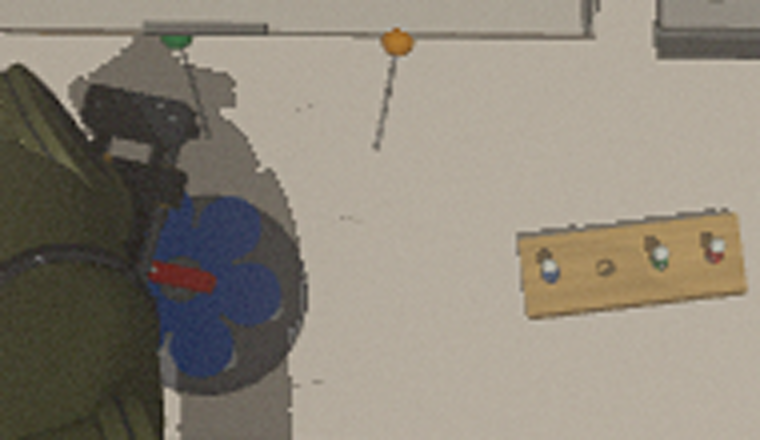

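Lid turned one click: the opening is over the tube with its mouth showing at scene crop (160,262), and the bar is turned too. The block is unmoved, with sticks at top crop (548,268), (660,258) and (716,248). I'm going to the red stick.

Emit:
servo_tool --deltas '[{"dx": -0.5, "dy": 0.1, "dz": 0, "ax": 0, "ay": 0, "az": -0.4, "hand": 44}, {"dx": -1.3, "dy": 0.4, "dz": 0, "ax": 0, "ay": 0, "az": -0.8, "hand": 44}, {"dx": -2.2, "dy": 0.7, "dz": 0, "ax": 0, "ay": 0, "az": -1.3, "hand": 44}, {"dx": -3.1, "dy": 0.9, "dz": 0, "ax": 0, "ay": 0, "az": -1.8, "hand": 44}, {"dx": -4.0, "dy": 1.2, "dz": 0.1, "ax": 0, "ay": 0, "az": -2.3, "hand": 44}, {"dx": -4.9, "dy": 1.4, "dz": 0.4, "ax": 0, "ay": 0, "az": -2.8, "hand": 44}, {"dx": -5.7, "dy": 1.6, "dz": 0.8, "ax": 0, "ay": 0, "az": -3.1, "hand": 44}, {"dx": -6.2, "dy": 1.8, "dz": 1.2, "ax": 0, "ay": 0, "az": -3.16, "hand": 44}, {"dx": -6.4, "dy": 1.85, "dz": 1.4, "ax": 0, "ay": 0, "az": -3.16, "hand": 44}, {"dx": -6.4, "dy": 1.85, "dz": 1.43, "ax": 0, "ay": 0, "az": -3.16, "hand": 44}]'

```text
clock: 10.52
tool_pos: [0.5094, -0.3285, 0.1373]
eef_rot: [0.656, 0.755, -0.0, -0.002]
contact_force: [-0.1, 0.2, -0.3]
opening: 0.498
```

```bash
python3 - <<'E'
from h import *
go([.512,-.3285,.0545],98)
p,d=eyes.snapshot('scene'); crop(p,270,170,110,110,6,'pics/s6.png')
p,d=eyes.snapshot('top'); crop(p,260,150,120,100,6,'pics/t6.png')
E
```

```text
t 10.53 pos [ 0.5094 -0.3285  0.1373] yaw 98.03 open 43.9 F [-0.1  0.2 -0.3] M [ 0.01 -0.13 -0.  ] q [ 0.8   0.83 -0.56  1.69  0.58  0.79  0.12]
d [-0.009  0.046  1.38 ] a [-0.022 -0.021  0.005]
```

View pics/s6.png

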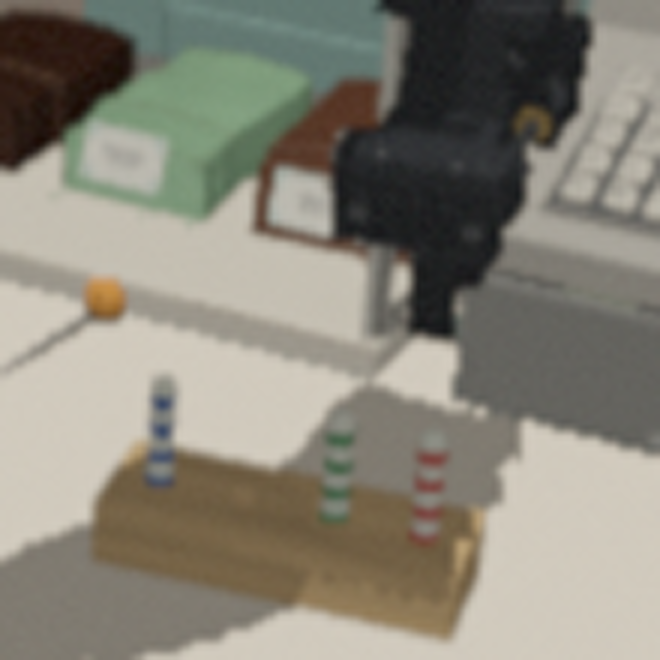

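View pics/t6.png

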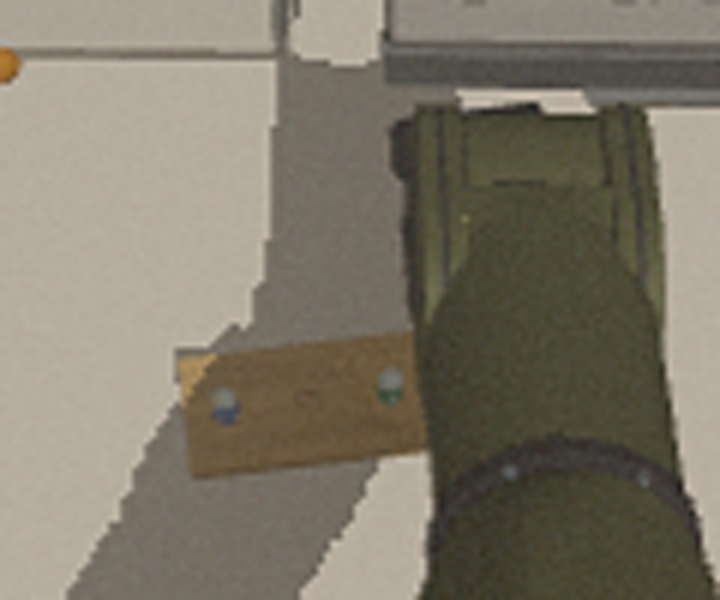

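The gripper stands over the red stick (scene crop 430,440, with the finger above it at 435,320). Lowering.

Emit:
servo_tool --deltas '[{"dx": 0, "dy": 0.05, "dz": 0.3, "ax": 0, "ay": 0, "az": 0, "hand": 44}, {"dx": 0, "dy": 0.05, "dz": 0.7, "ax": 0, "ay": 0, "az": 0, "hand": 44}, {"dx": 0, "dy": 0.05, "dz": 1.1, "ax": 0, "ay": 0, "az": 0, "hand": 44}, {"dx": 0, "dy": 0.05, "dz": 1.3, "ax": 0, "ay": 0, "az": 0, "hand": 44}, {"dx": 0, "dy": 0.05, "dz": 1.38, "ax": 0, "ay": 0, "az": 0, "hand": 44}, {"dx": 0, "dy": 0.05, "dz": 1.38, "ax": 0, "ay": 0, "az": 0, "hand": 44}]'

```text
clock: 11.38
tool_pos: [0.5137, -0.3288, 0.0564]
eef_rot: [0.656, 0.755, 0.0, 0.0]
contact_force: [0.7, 1.0, 0.0]
opening: 0.499
```

```bash
python3 - <<'E'
from h import *
go([.512,-.3285,.0545],98)
p,d=eyes.snapshot('scene'); crop(p,270,170,110,110,6,'pics/s7.png')
E
```

```text
t 11.38 pos [ 0.5137 -0.3288  0.0564] yaw 98.06 open 43.9 F [0.7 1.  0. ] M [ 0.01 -0.09 -0.03] q [ 0.76  0.94 -0.48  1.72  0.66  0.65  0.04]
d [ 0.008 -0.028  0.031] a [0.005 0.002 0.01 ]
```

View pics/s7.png

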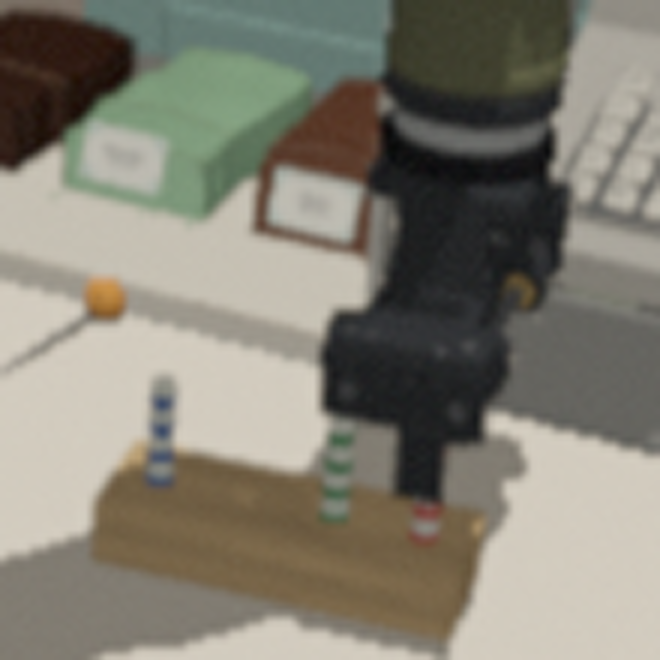

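Emit:
servo_tool --deltas '[{"dx": 0, "dy": -0.03, "dz": 0, "ax": 0, "ay": 0, "az": 0, "hand": 30}, {"dx": 0, "dy": -0.03, "dz": 0, "ax": 0, "ay": 0, "az": 0, "hand": 18}, {"dx": 0, "dy": -0.03, "dz": 0, "ax": 0, "ay": 0, "az": 0, "hand": 8}, {"dx": 0, "dy": -0.03, "dz": 0, "ax": 0, "ay": 0, "az": 0, "hand": 8}, {"dx": 0, "dy": -0.03, "dz": 0, "ax": 0, "ay": 0, "az": 0, "hand": 8}]' --newtons 15

```text
clock: 12.05
tool_pos: [0.5116, -0.3293, 0.0562]
eef_rot: [0.656, 0.755, -0.0, 0.0]
contact_force: [0.2, -0.8, -0.1]
opening: 0.128
```

```bash
python3 - <<'E'
from h import *
go([.512,-.3285,.0545],98)
E
```

```text
t 12.05 pos [ 0.5116 -0.3293  0.0562] yaw 98.03 open 11.3 F [ 0.2 -0.8 -0.1] M [-0.05 -0.07 -0.03] q [ 0.76  0.94 -0.48  1.73  0.67  0.64  0.04]
d [0.012 0.008 0.028] a [0.001 0.002 0.005]
```

Emit:
servo_tool --deltas '[{"dx": 0, "dy": 0, "dz": -0.3, "ax": 0, "ay": 0, "az": 0, "hand": 8}, {"dx": 0, "dy": 0, "dz": -0.8, "ax": 0, "ay": 0, "az": 0, "hand": 8}, {"dx": 0, "dy": 0, "dz": -1.5, "ax": 0, "ay": 0, "az": 0, "hand": 8}, {"dx": 0, "dy": 0, "dz": -2.2, "ax": 0, "ay": 0, "az": 0, "hand": 8}, {"dx": 0, "dy": 0, "dz": -2.7, "ax": 0, "ay": 0, "az": 0, "hand": 8}, {"dx": 0, "dy": 0, "dz": -2.9, "ax": 0, "ay": 0, "az": 0, "hand": 8}, {"dx": 0, "dy": 0, "dz": -2.9, "ax": 0, "ay": 0, "az": 0, "hand": 8}]'

```text
clock: 12.92
tool_pos: [0.5116, -0.3293, 0.2308]
eef_rot: [0.656, 0.755, 0.0, 0.001]
contact_force: [0.7, -0.9, 0.6]
opening: 0.127
```

```bash
python3 - <<'E'
from h import *
go([.4855,.1198,.23],79.1)
p,d=eyes.snapshot('scene'); crop(p,270,120,110,150,5,'pics/s8.png')
E
```

```text
t 12.93 pos [ 0.5116 -0.3293  0.2308] yaw 98.03 open 11.2 F [ 0.7 -0.9  0.6] M [ 0.04 -0.16  0.01] q [ 0.84  0.72 -0.63  1.6   0.48  0.98  0.2 ]
d [7.472 0.614 0.007] a [0.009 0.007 3.155]
```

View pics/s8.png

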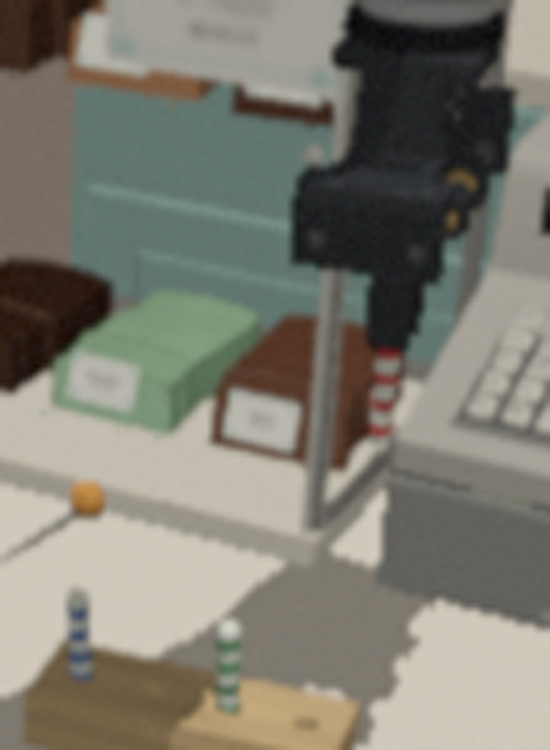

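Red stick is held and hangs straight below the fingers, bottom at scene crop (381,437).

Emit:
servo_tool --deltas '[{"dx": 0.5, "dy": 0.05, "dz": 0, "ax": 0, "ay": 0, "az": 0.2, "hand": 8}, {"dx": 1.3, "dy": 0.1, "dz": 0, "ax": 0, "ay": 0, "az": 0.6, "hand": 8}, {"dx": 2.2, "dy": 0.2, "dz": 0, "ax": 0, "ay": 0, "az": 1.0, "hand": 8}, {"dx": 3.1, "dy": 0.25, "dz": 0, "ax": 0, "ay": 0, "az": 1.4, "hand": 8}, {"dx": 4.0, "dy": 0.3, "dz": 0, "ax": 0, "ay": 0, "az": 1.8, "hand": 8}, {"dx": 4.9, "dy": 0.4, "dz": 0, "ax": 0, "ay": 0, "az": 2.2, "hand": 8}, {"dx": 5.8, "dy": 0.5, "dz": 0, "ax": 0, "ay": 0, "az": 2.6, "hand": 8}, {"dx": 6.7, "dy": 0.55, "dz": 0, "ax": 0, "ay": 0, "az": 3.0, "hand": 8}, {"dx": 7.2, "dy": 0.6, "dz": 0, "ax": 0, "ay": 0, "az": 3.15, "hand": 8}, {"dx": 7.47, "dy": 0.61, "dz": 0, "ax": 0, "ay": 0, "az": 3.15, "hand": 8}]'

```text
clock: 14.22
tool_pos: [0.4841, 0.1213, 0.2291]
eef_rot: [0.77, 0.638, -0.001, -0.001]
contact_force: [0.9, -0.6, 0.2]
opening: 0.128
```

```bash
python3 - <<'E'
from h import *
u,v=270+381.5/5-.5,120+437.5/5-.5
for z in (.17,.18,.19): print(onplane('scene',u,v,z))
go([.4855,.1198,.175],79.1)
p,d=eyes.snapshot('scene'); crop(p,160,120,90,110,7,'pics/s9.png')
p,d=eyes.snapshot('top'); crop(p,150,150,120,105,6,'pics/t9.png')
E
```

```text
[ 0.5466 -0.3158  0.17  ]
[ 0.5263 -0.3227  0.18  ]
[ 0.5059 -0.3295  0.19  ]
t 14.22 pos [0.4841 0.1213 0.2291] yaw 79.3 open 11.3 F [ 0.9 -0.6  0.2] M [-0.08 -0.05  0.01] q [-0.02  0.56 -0.51  1.92  0.38  0.76 -0.93]
d [-0.019  0.029  0.901] a [-0.02   0.007  0.033]
```

View pics/s9.png

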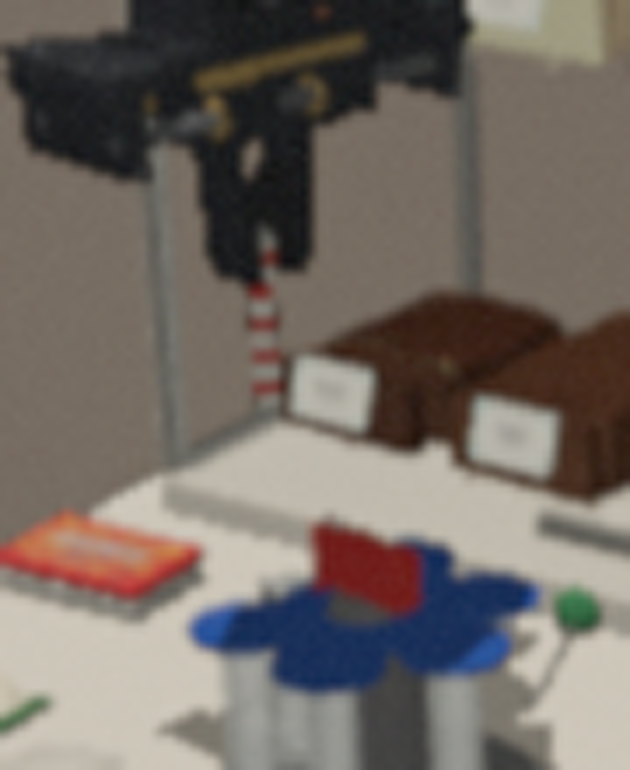

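View pics/t9.png

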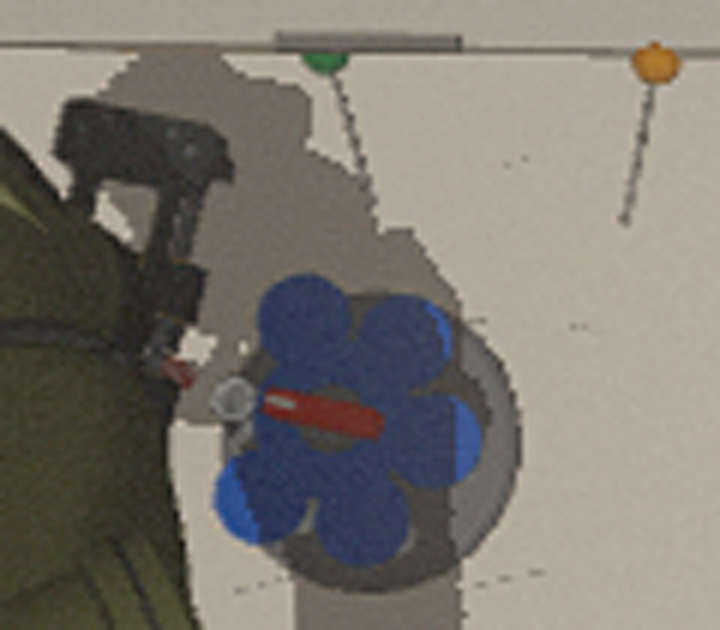

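```bash
python3 - <<'E'
from h import *
print('tube1 top',onplane('top',150+235.5/6-.5,150+398.5/6-.5,.1))
print('tube1 scene',onplane('scene',160+285.5/7-.5,120+583/7-.5,.1))
for z in (.18,.185,.19): print('stick bottom scene',onplane('scene',160+268/7-.5,120+405/7-.5,z))
f=lambda n,p,o,k:tuple(round((a-b+.5)*k-.5) for a,b in zip(proj(n,p),o))
print(f('scene',(.4855,.1198,.1),(160,120),7),f('top',(.4855,.1198,.1),(150,150),6))
E
```

```text
tube1 top [0.4852 0.1189 0.1   ]
tube1 scene [0.4844 0.1216 0.1   ]
stick bottom scene [0.4882 0.1278 0.18  ]
stick bottom scene [0.4784 0.1197 0.185 ]
stick bottom scene [0.4686 0.1115 0.19  ]
(290, 583) (233, 397)
```

Emit:
servo_tool --deltas '[{"dx": -0.02, "dy": 0.03, "dz": 0.2, "ax": 0, "ay": 0, "az": 0, "hand": 8}, {"dx": -0.02, "dy": 0.03, "dz": 0.5, "ax": 0, "ay": 0, "az": 0, "hand": 8}, {"dx": -0.02, "dy": 0.03, "dz": 0.8, "ax": 0, "ay": 0, "az": 0, "hand": 8}, {"dx": -0.02, "dy": 0.03, "dz": 1.0, "ax": 0, "ay": 0, "az": 0, "hand": 8}, {"dx": -0.02, "dy": 0.03, "dz": 1.1, "ax": 0, "ay": 0, "az": 0, "hand": 8}, {"dx": -0.02, "dy": 0.03, "dz": 1.1, "ax": 0, "ay": 0, "az": 0, "hand": 8}, {"dx": -0.02, "dy": 0.03, "dz": 1.1, "ax": 0, "ay": 0, "az": 0, "hand": 8}]'

```text
clock: 15.2
tool_pos: [0.4871, 0.1182, 0.1645]
eef_rot: [0.771, 0.637, 0.0, 0.0]
contact_force: [0.6, 0.1, 0.9]
opening: 0.125
```

```bash
python3 - <<'E'
from h import *
go([.4855,.1198,.155],79.1)
p,d=eyes.snapshot('scene'); crop(p,160,140,90,90,8,'pics/s10.png')
E
```

```text
t 15.2 pos [0.4871 0.1182 0.1645] yaw 79.13 open 11.0 F [0.6 0.1 0.9] M [-0.03 -0.1   0.01] q [-0.06  0.65 -0.43  1.99  0.47  0.6  -1.  ]
d [ 0.021 -0.031  0.159] a [ 0.008 -0.004  0.004]
```

View pics/s10.png

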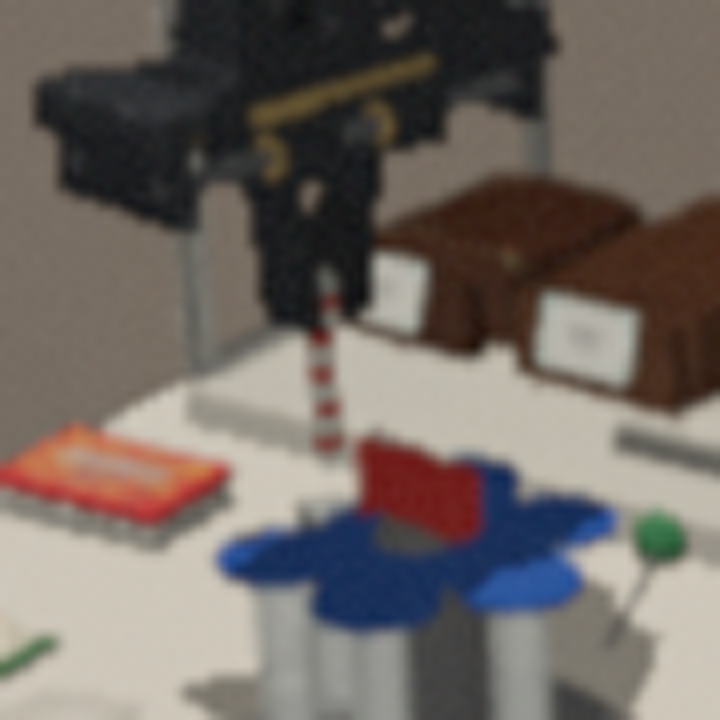

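Emit:
servo_tool --deltas '[{"dx": 0.01, "dy": -0.02, "dz": 0, "ax": 0, "ay": 0, "az": 0, "hand": 8}]'

```text
clock: 15.38
tool_pos: [0.4859, 0.1191, 0.1645]
eef_rot: [0.771, 0.637, 0.0, 0.0]
contact_force: [-0.1, 1.0, 0.3]
opening: 0.133
```

Emit:
servo_tool --deltas '[{"dx": 0, "dy": 0, "dz": 0, "ax": 0, "ay": 0, "az": 0, "hand": 8}]'

```text
clock: 15.5
tool_pos: [0.4856, 0.1192, 0.1644]
eef_rot: [0.771, 0.637, 0.0, 0.0]
contact_force: [-0.4, -0.1, -0.7]
opening: 0.13
```

Emit:
servo_tool --deltas '[{"dx": 0, "dy": 0, "dz": 0, "ax": 0, "ay": 0, "az": 0, "hand": 8}]'

```text
clock: 15.62
tool_pos: [0.4857, 0.119, 0.1642]
eef_rot: [0.771, 0.637, 0.0, 0.0]
contact_force: [0.4, -0.2, 0.1]
opening: 0.127
```

Emit:
servo_tool --deltas '[{"dx": 0, "dy": 0, "dz": 0, "ax": 0, "ay": 0, "az": 0, "hand": 8}]'

```text
clock: 15.75
tool_pos: [0.4856, 0.119, 0.1641]
eef_rot: [0.771, 0.637, 0.0, 0.0]
contact_force: [-0.1, 0.8, -0.5]
opening: 0.126
```

Emit:
servo_tool --deltas '[{"dx": 0.01, "dy": 0, "dz": 0.1, "ax": 0, "ay": 0, "az": 0, "hand": 8}, {"dx": 0.01, "dy": 0, "dz": 0.2, "ax": 0, "ay": 0, "az": 0, "hand": 8}, {"dx": 0.01, "dy": 0, "dz": 0.3, "ax": 0, "ay": 0, "az": 0, "hand": 8}, {"dx": 0.01, "dy": 0, "dz": 0.4, "ax": 0, "ay": 0, "az": 0, "hand": 8}, {"dx": 0.01, "dy": 0, "dz": 0.5, "ax": 0, "ay": 0, "az": 0, "hand": 8}, {"dx": 0.01, "dy": 0, "dz": 0.57, "ax": 0, "ay": 0, "az": 0, "hand": 8}, {"dx": 0.01, "dy": 0, "dz": 0.57, "ax": 0, "ay": 0, "az": 0, "hand": 8}]'

```text
clock: 16.62
tool_pos: [0.4856, 0.1195, 0.1296]
eef_rot: [0.771, 0.637, -0.0, -0.0]
contact_force: [-0.1, -0.1, 0.2]
opening: 0.129
```

```bash
python3 - <<'E'
from h import *
go([.4855,.1198,.10],79.1)
p,d=eyes.snapshot('scene'); crop(p,160,140,90,90,8,'pics/s11.png')
E
```

```text
t 16.62 pos [0.4856 0.1195 0.1296] yaw 79.14 open 11.3 F [-0.1 -0.1  0.2] M [-0.03 -0.05 -0.01] q [-0.1   0.71 -0.38  2.02  0.52  0.51 -1.05]
d [ 0.004 -0.001  0.493] a [-0.004  0.004  0.007]
```

View pics/s11.png

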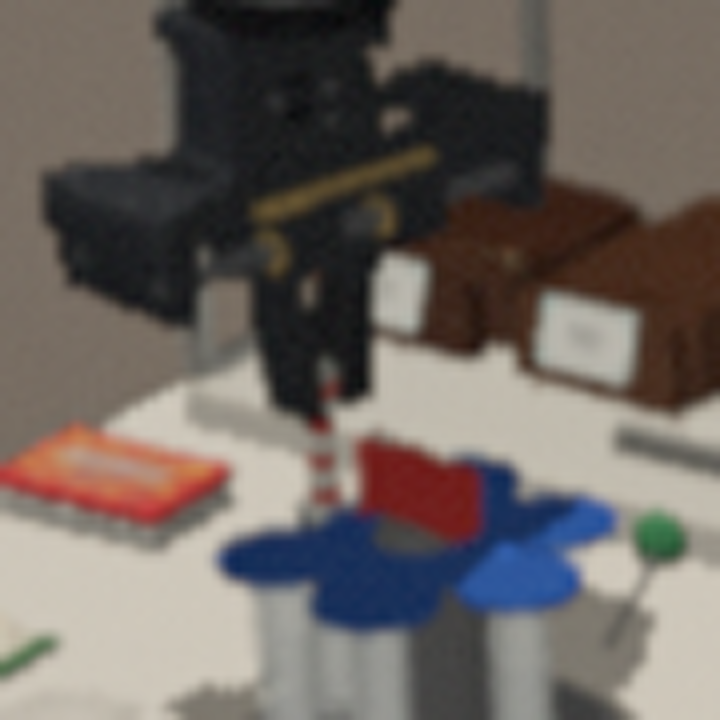

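Stick's lower end is entering the tube mouth at crop (322,510), with no force.

Emit:
servo_tool --deltas '[{"dx": 0, "dy": 0, "dz": 0.1, "ax": 0, "ay": 0, "az": 0, "hand": 8}, {"dx": 0, "dy": 0, "dz": 0.2, "ax": 0, "ay": 0, "az": 0, "hand": 8}, {"dx": 0, "dy": 0, "dz": 0.3, "ax": 0, "ay": 0, "az": 0, "hand": 8}, {"dx": 0, "dy": 0, "dz": 0.4, "ax": 0, "ay": 0, "az": 0, "hand": 8}, {"dx": 0, "dy": 0, "dz": 0.47, "ax": 0, "ay": 0, "az": 0, "hand": 8}, {"dx": 0, "dy": 0, "dz": 0.47, "ax": 0, "ay": 0, "az": 0, "hand": 8}]'

```text
clock: 17.42
tool_pos: [0.4855, 0.1196, 0.1014]
eef_rot: [0.771, 0.637, -0.0, -0.0]
contact_force: [-0.1, 0.3, -0.1]
opening: 0.131
```

```bash
python3 - <<'E'
from h import *
go([.4855,.1198,.10],79.1)
p,d=eyes.snapshot('scene'); crop(p,160,140,90,90,8,'pics/s12.png')
E
```

```text
t 17.43 pos [0.4855 0.1196 0.1014] yaw 79.14 open 11.5 F [-0.1  0.3 -0.1] M [-0.06 -0.04 -0.01] q [-0.13  0.75 -0.33  2.04  0.56  0.44 -1.08]
d [ 0.004 -0.001  0.023] a [-0.004  0.004  0.007]
```

View pics/s12.png

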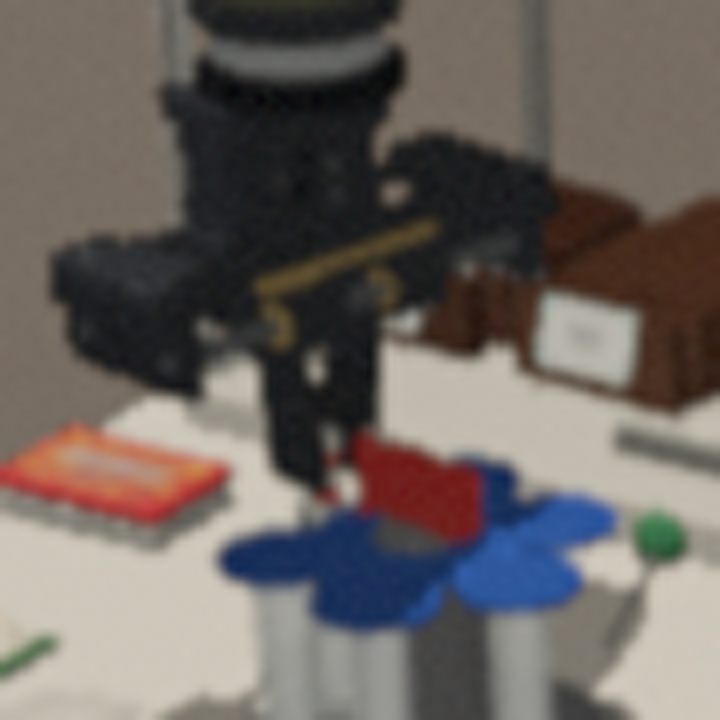

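Fingertip is at crop (312,495), just above the lid, with the stick well inside. Releasing.

Emit:
servo_tool --deltas '[{"dx": 0, "dy": 0, "dz": 0, "ax": 0, "ay": 0, "az": 0, "hand": 20}, {"dx": 0, "dy": 0, "dz": 0, "ax": 0, "ay": 0, "az": 0, "hand": 30}, {"dx": 0, "dy": 0, "dz": 0, "ax": 0, "ay": 0, "az": 0, "hand": 36}, {"dx": 0, "dy": 0, "dz": 0, "ax": 0, "ay": 0, "az": 0, "hand": 36}, {"dx": 0, "dy": 0, "dz": -0.5, "ax": 0, "ay": 0, "az": 0, "hand": 44}, {"dx": 0, "dy": 0, "dz": -1.2, "ax": 0, "ay": 0, "az": 0, "hand": 44}, {"dx": 0, "dy": 0, "dz": -1.6, "ax": 0, "ay": 0, "az": 0, "hand": 44}, {"dx": 0, "dy": 0, "dz": -1.6, "ax": 0, "ay": 0, "az": 0, "hand": 44}]'

```text
clock: 18.48
tool_pos: [0.4868, 0.12, 0.1991]
eef_rot: [0.771, 0.637, 0.002, 0.001]
contact_force: [-0.0, 0.3, -0.4]
opening: 0.498
```

```bash
python3 - <<'E'
from h import *
go([.4757,.0687,.19],79.1)
p,d=eyes.snapshot('scene'); crop(p,160,140,90,90,8,'pics/s13.png')
p,d=eyes.snapshot('top'); crop(p,150,150,120,105,6,'pics/t13.png')
E
```

```text
t 18.48 pos [0.4868 0.12   0.1991] yaw 79.11 open 43.9 F [-0.   0.3 -0.4] M [-0.07 -0.06  0.03] q [-0.03  0.6  -0.48  1.96  0.43  0.68 -0.97]
d [-0.875 -0.021  0.151] a [ 0.033 -0.018  0.002]
```

View pics/s13.png

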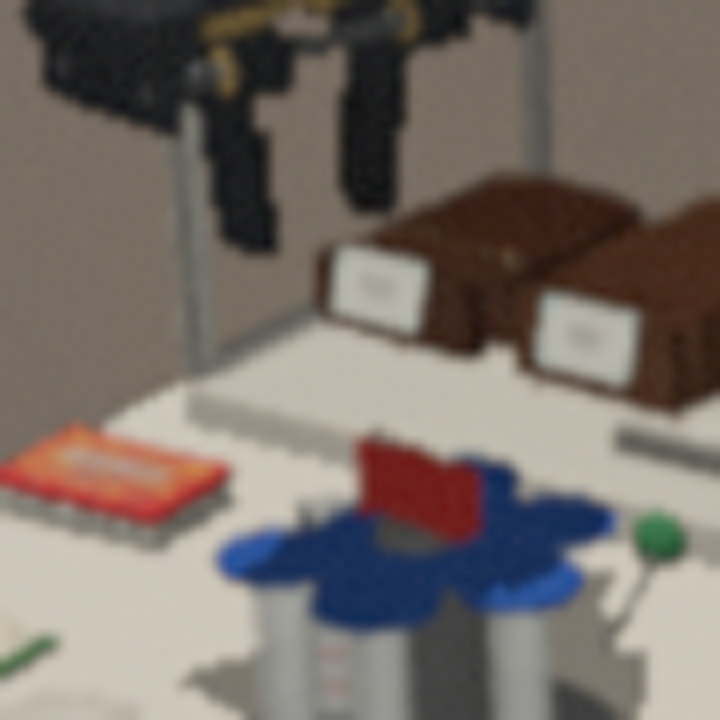

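View pics/t13.png

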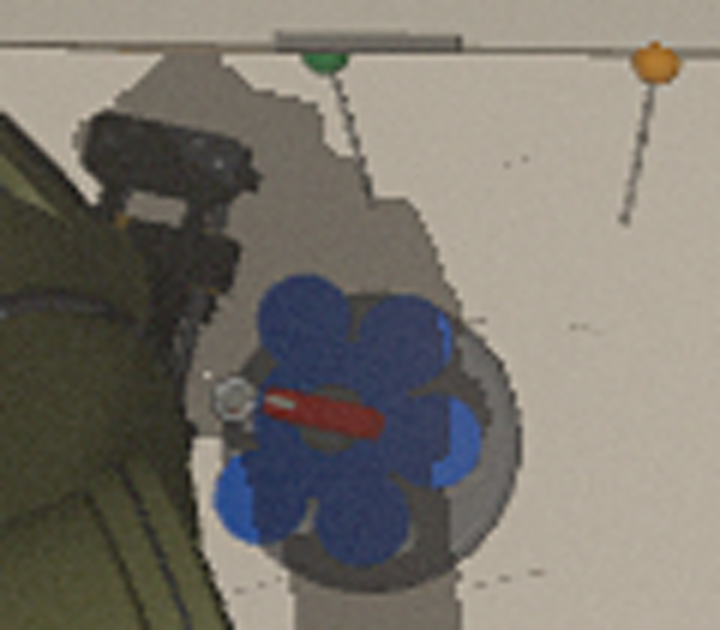

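Red stick dropped in: bands show inside the tube at scene crop (335,665), and a white tip shows in the mouth at top crop (235,398). Next click.

Emit:
servo_tool --deltas '[{"dx": -0.5, "dy": -0.01, "dz": 0, "ax": 0, "ay": 0, "az": 0, "hand": 44}, {"dx": -0.87, "dy": -0.02, "dz": 0.1, "ax": 0, "ay": 0, "az": 0, "hand": 44}, {"dx": -0.87, "dy": -0.02, "dz": 0.4, "ax": 0, "ay": 0, "az": 0, "hand": 44}, {"dx": -0.87, "dy": -0.02, "dz": 0.9, "ax": 0, "ay": 0, "az": 0, "hand": 44}, {"dx": -0.87, "dy": -0.02, "dz": 1.3, "ax": 0, "ay": 0, "az": 0, "hand": 44}, {"dx": -0.87, "dy": -0.02, "dz": 1.5, "ax": 0, "ay": 0, "az": 0, "hand": 44}, {"dx": -0.87, "dy": -0.02, "dz": 1.57, "ax": 0, "ay": 0, "az": 0, "hand": 44}, {"dx": -0.87, "dy": -0.02, "dz": 1.57, "ax": 0, "ay": 0, "az": 0, "hand": 44}, {"dx": -0.87, "dy": -0.02, "dz": 1.57, "ax": 0, "ay": 0, "az": 0, "hand": 44}]'

```text
clock: 19.7
tool_pos: [0.4752, 0.0686, 0.1041]
eef_rot: [0.771, 0.637, 0.001, 0.0]
contact_force: [0.2, 0.1, 0.5]
opening: 0.502
```

```bash
python3 - <<'E'
from h import *
go([.4757,.0687,.104],79.1)
E
```

```text
t 19.7 pos [0.4752 0.0686 0.1041] yaw 79.13 open 44.2 F [0.2 0.1 0.5] M [-0.03 -0.11 -0.  ] q [-0.04  0.73 -0.33  2.1   0.59  0.4  -1.03]
d [0.003 0.008 0.002] a [ 0.012 -0.005  0.004]
```

Emit:
servo_tool --deltas '[{"dx": 0, "dy": 0.01, "dz": 0, "ax": 0, "ay": 0, "az": 0, "hand": 20}, {"dx": 0, "dy": 0.01, "dz": 0, "ax": 0, "ay": 0, "az": 0, "hand": 8}, {"dx": 0, "dy": 0.01, "dz": 0, "ax": 0, "ay": 0, "az": 0, "hand": 8}, {"dx": 0, "dy": 0.01, "dz": 0, "ax": 0, "ay": 0, "az": 0, "hand": 8}, {"dx": 0, "dy": 0.01, "dz": 0, "ax": 0, "ay": 0, "az": 0, "hand": 8}]' --newtons 25

```text
clock: 20.32
tool_pos: [0.4756, 0.0684, 0.1036]
eef_rot: [0.771, 0.637, 0.0, 0.0]
contact_force: [0.6, -1.0, 1.2]
opening: 0.155
```

Emit:
servo_tool --deltas '[{"dx": 0, "dy": 0, "dz": 0, "ax": 0, "ay": 0, "az": -0.7, "hand": 8}, {"dx": 0, "dy": 0, "dz": 0, "ax": 0, "ay": 0, "az": -1.8, "hand": 8}, {"dx": 0, "dy": 0, "dz": 0, "ax": 0, "ay": 0, "az": -3.0, "hand": 8}, {"dx": 0, "dy": 0, "dz": 0, "ax": 0, "ay": 0, "az": -4.2, "hand": 8}, {"dx": 0, "dy": 0, "dz": 0, "ax": 0, "ay": 0, "az": -5.4, "hand": 8}, {"dx": 0, "dy": 0, "dz": 0, "ax": 0, "ay": 0, "az": -6.6, "hand": 8}, {"dx": 0, "dy": 0, "dz": 0, "ax": 0, "ay": 0, "az": -7.8, "hand": 8}, {"dx": 0, "dy": 0, "dz": 0, "ax": 0, "ay": 0, "az": -9, "hand": 8}, {"dx": 0, "dy": 0, "dz": 0, "ax": 0, "ay": 0, "az": -10, "hand": 8}, {"dx": 0, "dy": 0, "dz": 0, "ax": 0, "ay": 0, "az": -10, "hand": 8}]'

```text
clock: 21.58
tool_pos: [0.4763, 0.0687, 0.1037]
eef_rot: [0.35, 0.937, 0.001, 0.001]
contact_force: [3.1, -0.3, 0.9]
opening: 0.158
```

```bash
python3 - <<'E'
from h import *
go([.4757,.0687,.104],139.1)
E
```

```text
t 21.57 pos [0.4763 0.0687 0.1037] yaw 139.05 open 13.9 F [ 3.1 -0.3  0.9] M [-0.04 -0.68 -0.02] q [ 0.14  0.78 -0.61  2.09  0.89  0.55 -0.28]
d [ 0.008 -0.006 -0.006] a [ 0.016  0.006 -0.008]
```

Release, lift, and go to above the green stick.

Emit:
servo_tool --deltas '[{"dx": 0, "dy": 0, "dz": 0, "ax": 0, "ay": 0, "az": 0, "hand": 25}, {"dx": 0, "dy": 0, "dz": 0, "ax": 0, "ay": 0, "az": 0, "hand": 44}, {"dx": 0, "dy": 0, "dz": 0, "ax": 0, "ay": 0, "az": 0, "hand": 44}, {"dx": 0, "dy": 0, "dz": -0.5, "ax": 0, "ay": 0, "az": 0, "hand": 44}, {"dx": 0, "dy": 0, "dz": -1.2, "ax": 0, "ay": 0, "az": 0, "hand": 44}, {"dx": 0, "dy": 0, "dz": -1.8, "ax": 0, "ay": 0, "az": 0, "hand": 44}, {"dx": 0, "dy": 0, "dz": -2.0, "ax": 0, "ay": 0, "az": 0, "hand": 44}, {"dx": 0, "dy": 0, "dz": -2.0, "ax": 0, "ay": 0, "az": 0, "hand": 44}]'

```text
clock: 22.58
tool_pos: [0.4754, 0.0682, 0.2235]
eef_rot: [0.349, 0.937, -0.0, 0.0]
contact_force: [-0.5, -0.9, 0.6]
opening: 0.496
```

```bash
python3 - <<'E'
from h import *
p,d=eyes.snapshot('top'); crop(p,150,150,200,110,4,'pics/t14.png')
p,d=eyes.snapshot('scene'); crop(p,160,140,200,140,4,'pics/s14.png')
E
```

```text
(no output)
```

View pics/t14.png

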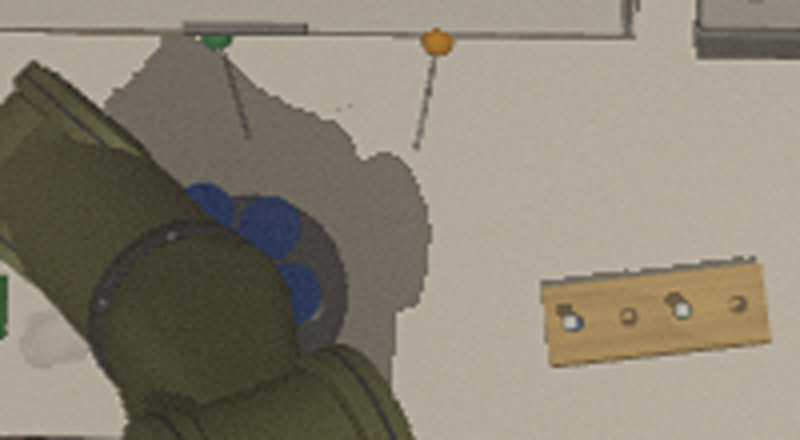

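View pics/s14.png

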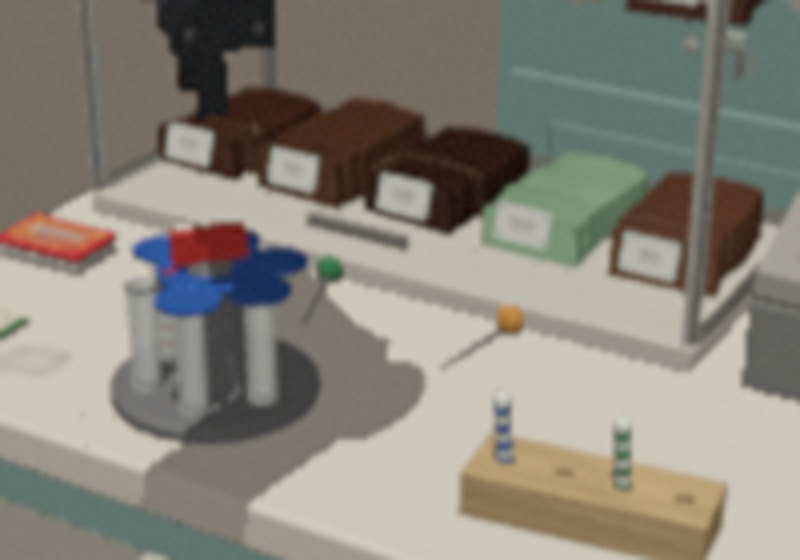

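The lid is at tube 2, its mouth showing at scene crop (142,287). The block has been knocked nearer the robot: blue tip at top crop (571,320), green tip at (682,309), and empty sockets at (628,316) and (738,303). I'm measuring it again.

```bash
python3 - <<'E'
from h import *
p,d=eyes.snapshot('top'); crop(p,280,205,75,45,10,'pics/blk2.png')
T=lambda U,V,z:onplane('top',150+(U+.5)/4-.5,150+(V+.5)/4-.5,z)+[.0008,.0012,0]
print('blue',T(571,320,.083),'green',T(682,309,.083),'s3',T(628,316,.034),'s1',T(738,303,.034))
S=lambda U,V,z:onplane('scene',160+(U+.5)/4-.5,140+(V+.5)/4-.5,z)+[.006,.002,0]
print('sc blue',S(502,397,.084),'green',S(623,424,.084))
E
```

```text
blue [ 0.453  -0.1907  0.083 ] green [ 0.4629 -0.273   0.083 ] s3 [ 0.462  -0.2325  0.034 ] s1 [ 0.4737 -0.3164  0.034 ]
sc blue [ 0.4547 -0.1878  0.084 ] green [ 0.4644 -0.272   0.084 ]
```

View pics/blk2.png

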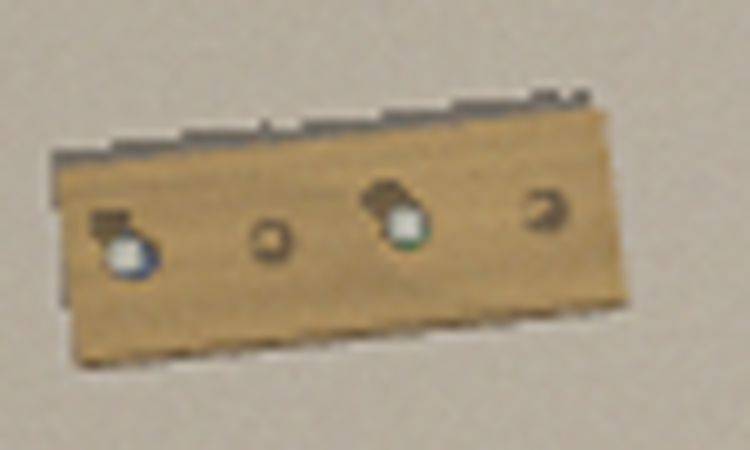

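```bash
python3 - <<'E'
from h import *
go([.4675,-.2742,.14],98)
E
```

```text
t 22.73 pos [0.4745 0.068  0.2223] yaw 139.14 open 43.9 F [-0.6 -0.1  0.2] M [-0.02 -0.13  0.01] q [ 0.27  0.62 -0.82  1.98  0.62  0.82 -0.04]
d [-3.645 -4.386  1.376] a [-0.024 -0.004  6.856]
```

Emit:
servo_tool --deltas '[{"dx": -0.4, "dy": -0.4, "dz": 0, "ax": 0, "ay": 0, "az": 0.7, "hand": 44}, {"dx": -0.9, "dy": -1.1, "dz": 0, "ax": 0, "ay": 0, "az": 1.6, "hand": 44}, {"dx": -1.5, "dy": -1.8, "dz": 0, "ax": 0, "ay": 0, "az": 2.7, "hand": 44}, {"dx": -2.1, "dy": -2.5, "dz": 0, "ax": 0, "ay": 0, "az": 3.8, "hand": 44}, {"dx": -2.7, "dy": -3.2, "dz": 0.1, "ax": 0, "ay": 0, "az": 4.9, "hand": 44}, {"dx": -3.2, "dy": -3.8, "dz": 0.5, "ax": 0, "ay": 0, "az": 6.0, "hand": 44}, {"dx": -3.5, "dy": -4.2, "dz": 0.9, "ax": 0, "ay": 0, "az": 6.8, "hand": 44}, {"dx": -3.64, "dy": -4.39, "dz": 1.3, "ax": 0, "ay": 0, "az": 6.85, "hand": 44}, {"dx": -3.64, "dy": -4.39, "dz": 1.37, "ax": 0, "ay": 0, "az": 6.85, "hand": 44}, {"dx": -3.64, "dy": -4.39, "dz": 1.37, "ax": 0, "ay": 0, "az": 6.85, "hand": 44}]'

```text
clock: 23.98
tool_pos: [0.4683, -0.2723, 0.1411]
eef_rot: [0.655, 0.755, 0.0, -0.001]
contact_force: [0.0, 0.6, -0.1]
opening: 0.503
```

```bash
python3 - <<'E'
from h import *
go([.4675,-.2742,.0555],98)
p,d=eyes.snapshot('scene'); crop(p,270,170,110,110,6,'pics/s15.png')
p,d=eyes.snapshot('top'); crop(p,260,150,120,100,6,'pics/t15.png')
E
```

```text
t 23.98 pos [ 0.4683 -0.2723  0.1411] yaw 98.14 open 44.3 F [ 0.   0.6 -0.1] M [ 0.02 -0.08 -0.01] q [ 0.78  0.76 -0.57  1.89  0.62  0.68 -0.02]
d [-0.032 -0.017  1.426] a [-0.004 -0.013  0.023]
```

View pics/s15.png

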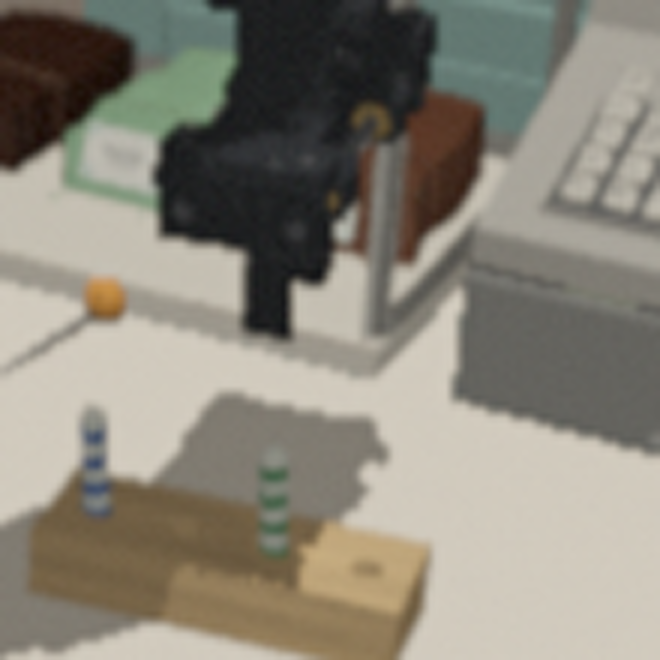

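View pics/t15.png

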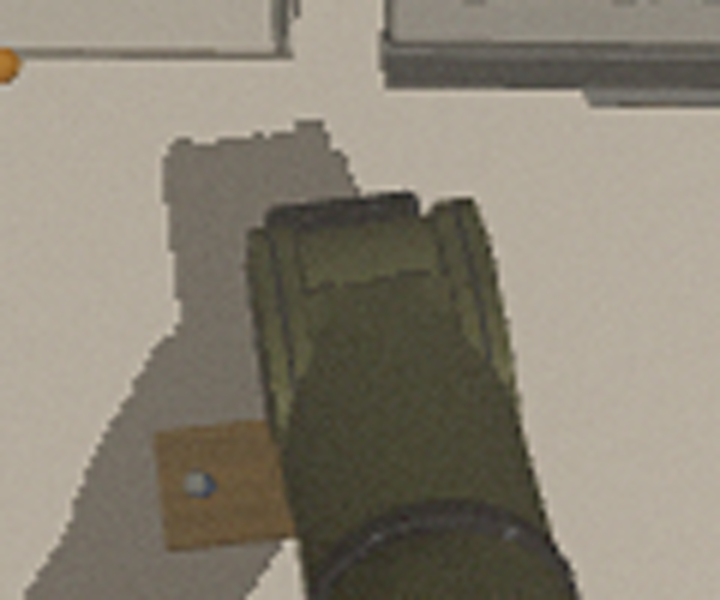

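The gripper stands over the green stick (scene crop 275,455, with the finger at 270,325). Down and grip.

Emit:
servo_tool --deltas '[{"dx": -0.03, "dy": -0.02, "dz": 0.3, "ax": 0, "ay": 0, "az": 0, "hand": 44}, {"dx": -0.03, "dy": -0.02, "dz": 0.7, "ax": 0, "ay": 0, "az": 0, "hand": 44}, {"dx": -0.03, "dy": -0.02, "dz": 1.1, "ax": 0, "ay": 0, "az": 0, "hand": 44}, {"dx": -0.03, "dy": -0.02, "dz": 1.35, "ax": 0, "ay": 0, "az": 0, "hand": 44}, {"dx": -0.03, "dy": -0.02, "dz": 1.42, "ax": 0, "ay": 0, "az": 0, "hand": 44}, {"dx": -0.03, "dy": -0.02, "dz": 1.42, "ax": 0, "ay": 0, "az": 0, "hand": 44}, {"dx": -0.03, "dy": -0.02, "dz": 1.42, "ax": 0, "ay": 0, "az": 0, "hand": 44}]'

```text
clock: 24.95
tool_pos: [0.4678, -0.2758, 0.0569]
eef_rot: [0.656, 0.755, 0.0, 0.001]
contact_force: [0.5, 0.4, 0.3]
opening: 0.502
```

```bash
python3 - <<'E'
from h import *
go([.4675,-.2742,.0555],98)
E
```

```text
t 24.95 pos [ 0.4678 -0.2758  0.0569] yaw 98.03 open 44.2 F [0.5 0.4 0.3] M [-0.03 -0.11  0.02] q [ 0.71  0.88 -0.44  1.93  0.75  0.5  -0.13]
d [ 0.026 -0.001  0.023] a [0.012 0.007 0.005]
```

Emit:
servo_tool --deltas '[{"dx": 0.02, "dy": 0, "dz": 0, "ax": 0, "ay": 0, "az": 0, "hand": 30}, {"dx": 0.02, "dy": 0, "dz": 0, "ax": 0, "ay": 0, "az": 0, "hand": 18}, {"dx": 0.02, "dy": 0, "dz": 0, "ax": 0, "ay": 0, "az": 0, "hand": 8}, {"dx": 0.02, "dy": 0, "dz": 0, "ax": 0, "ay": 0, "az": 0, "hand": 8}, {"dx": 0.02, "dy": 0, "dz": 0, "ax": 0, "ay": 0, "az": 0, "hand": 8}]' --newtons 15

```text
clock: 25.58
tool_pos: [0.467, -0.2745, 0.0561]
eef_rot: [0.656, 0.755, -0.0, 0.0]
contact_force: [-0.3, -0.1, 0.5]
opening: 0.125
```

```bash
python3 - <<'E'
from h import *
go([.4675,-.2742,.0555],98)
E
```

```text
t 25.57 pos [ 0.467  -0.2745  0.0561] yaw 98.03 open 11.0 F [-0.3 -0.1  0.5] M [-0.01 -0.03  0.04] q [ 0.7   0.88 -0.44  1.93  0.75  0.5  -0.14]
d [0.003 0.008 0.01 ] a [0.    0.001 0.005]
```

Emit:
servo_tool --deltas '[{"dx": 0, "dy": 0, "dz": -0.3, "ax": 0, "ay": 0, "az": 0, "hand": 8}, {"dx": 0, "dy": 0, "dz": -0.8, "ax": 0, "ay": 0, "az": 0, "hand": 8}, {"dx": 0, "dy": 0, "dz": -1.5, "ax": 0, "ay": 0, "az": 0, "hand": 8}, {"dx": 0, "dy": 0, "dz": -2.2, "ax": 0, "ay": 0, "az": 0, "hand": 8}, {"dx": 0, "dy": 0, "dz": -2.7, "ax": 0, "ay": 0, "az": 0, "hand": 8}, {"dx": 0, "dy": 0, "dz": -2.9, "ax": 0, "ay": 0, "az": 0, "hand": 8}, {"dx": 0, "dy": 0, "dz": -2.9, "ax": 0, "ay": 0, "az": 0, "hand": 8}]'

```text
clock: 26.45
tool_pos: [0.467, -0.2746, 0.2301]
eef_rot: [0.656, 0.755, -0.0, 0.0]
contact_force: [-0.5, -0.3, -0.2]
opening: 0.128
```

```bash
python3 - <<'E'
from h import *
go([.4364,.1027,.23],139.1)
p,d=eyes.snapshot('scene'); crop(p,250,120,110,150,5,'pics/s16.png')
E
```

```text
t 26.45 pos [ 0.467  -0.2746  0.2301] yaw 98.02 open 11.3 F [-0.5 -0.3 -0.2] M [-0.05 -0.07  0.02] q [ 0.84  0.64 -0.66  1.8   0.5   0.87  0.09]
d [ 6.298  0.372 -0.001] a [ 0.001  0.006 -6.847]
```

View pics/s16.png

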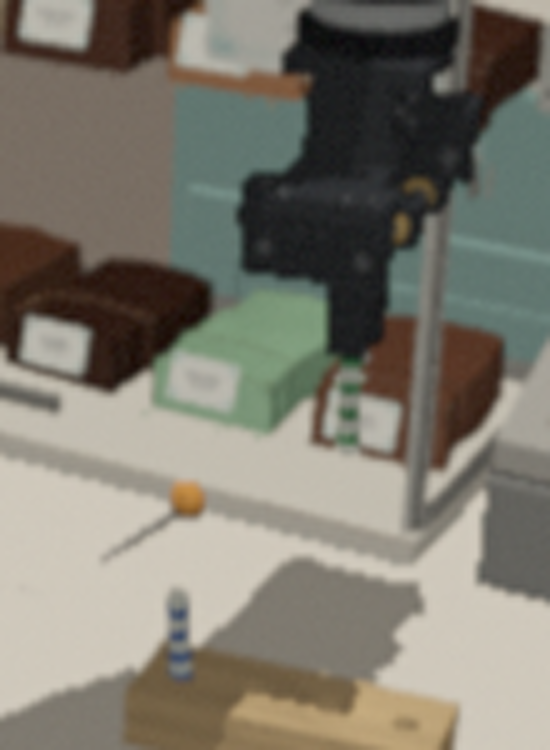

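Green stick is held upright, its bottom at (348,447). To tube 2.

Emit:
servo_tool --deltas '[{"dx": 0.4, "dy": 0.0, "dz": 0, "ax": 0, "ay": 0, "az": -0.4, "hand": 8}, {"dx": 1.1, "dy": 0.1, "dz": 0, "ax": 0, "ay": 0, "az": -1.2, "hand": 8}, {"dx": 1.9, "dy": 0.1, "dz": 0, "ax": 0, "ay": 0, "az": -2.1, "hand": 8}, {"dx": 2.7, "dy": 0.15, "dz": 0, "ax": 0, "ay": 0, "az": -3.0, "hand": 8}, {"dx": 3.5, "dy": 0.2, "dz": 0, "ax": 0, "ay": 0, "az": -3.9, "hand": 8}, {"dx": 4.3, "dy": 0.25, "dz": 0, "ax": 0, "ay": 0, "az": -4.8, "hand": 8}, {"dx": 5.1, "dy": 0.3, "dz": 0, "ax": 0, "ay": 0, "az": -5.7, "hand": 8}, {"dx": 5.8, "dy": 0.35, "dz": 0, "ax": 0, "ay": 0, "az": -6.5, "hand": 8}, {"dx": 6.2, "dy": 0.37, "dz": 0, "ax": 0, "ay": 0, "az": -6.85, "hand": 8}, {"dx": 6.3, "dy": 0.37, "dz": 0, "ax": 0, "ay": 0, "az": -6.85, "hand": 8}]'

```text
clock: 27.75
tool_pos: [0.4353, 0.1043, 0.2291]
eef_rot: [0.348, 0.938, -0.0, -0.001]
contact_force: [0.6, -0.5, -1.4]
opening: 0.124
```

Emit:
servo_tool --deltas '[{"dx": 0, "dy": 0, "dz": 0.2, "ax": 0, "ay": 0, "az": 0, "hand": 8}, {"dx": 0, "dy": 0, "dz": 0.5, "ax": 0, "ay": 0, "az": 0, "hand": 8}, {"dx": 0, "dy": 0, "dz": 0.8, "ax": 0, "ay": 0, "az": 0, "hand": 8}, {"dx": 0, "dy": 0, "dz": 1.0, "ax": 0, "ay": 0, "az": 0, "hand": 8}, {"dx": 0, "dy": 0, "dz": 1.1, "ax": 0, "ay": 0, "az": 0, "hand": 8}, {"dx": 0, "dy": 0, "dz": 1.1, "ax": 0, "ay": 0, "az": 0, "hand": 8}, {"dx": 0, "dy": 0, "dz": 1.1, "ax": 0, "ay": 0, "az": 0, "hand": 8}]'

```text
clock: 28.62
tool_pos: [0.4365, 0.1031, 0.1645]
eef_rot: [0.349, 0.937, 0.0, 0.0]
contact_force: [-0.5, 0.0, -0.4]
opening: 0.128
```

```bash
python3 - <<'E'
from h import *
go([.4364,.1027,.13],139.1)
p,d=eyes.snapshot('scene'); crop(p,160,140,90,90,8,'pics/s17.png')
f=lambda n,p,o,k:tuple(round((a-b+.5)*k-.5) for a,b in zip(proj(n,p),o))
print(f('scene',np.array([.4364,.1027,.1]),(160,140),8))
E
```

```text
t 28.62 pos [0.4365 0.1031 0.1645] yaw 139.13 open 11.3 F [-0.5  0.  -0.4] M [ 0.08 -0.16 -0.06] q [ 0.12  0.66 -0.73  2.13  0.76  0.63 -0.29]
d [-0.003 -0.006  0.574] a [0.007 0.005 0.005]
(285, 565)
```

View pics/s17.png

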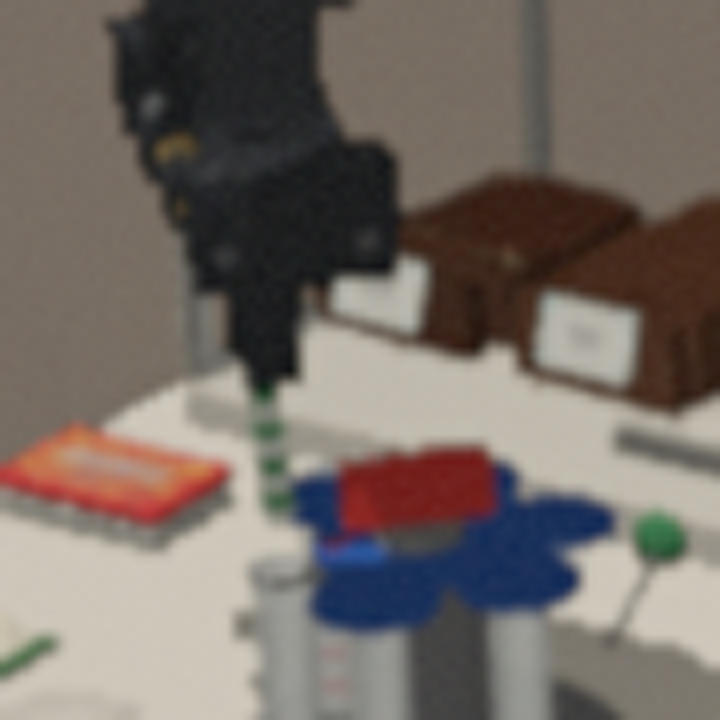

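Green stick's end at (281,520) stands above the tube 2 mouth at (283,568), so I'm lowering.

Emit:
servo_tool --deltas '[{"dx": 0, "dy": -0.01, "dz": 0.1, "ax": 0, "ay": 0, "az": 0, "hand": 8}, {"dx": 0, "dy": -0.01, "dz": 0.2, "ax": 0, "ay": 0, "az": 0, "hand": 8}, {"dx": 0, "dy": -0.01, "dz": 0.3, "ax": 0, "ay": 0, "az": 0, "hand": 8}, {"dx": 0, "dy": -0.01, "dz": 0.4, "ax": 0, "ay": 0, "az": 0, "hand": 8}, {"dx": 0, "dy": -0.01, "dz": 0.5, "ax": 0, "ay": 0, "az": 0, "hand": 8}, {"dx": 0, "dy": -0.01, "dz": 0.57, "ax": 0, "ay": 0, "az": 0, "hand": 8}, {"dx": 0, "dy": -0.01, "dz": 0.57, "ax": 0, "ay": 0, "az": 0, "hand": 8}]'

```text
clock: 29.55
tool_pos: [0.4356, 0.1025, 0.1296]
eef_rot: [0.349, 0.937, -0.0, -0.0]
contact_force: [0.5, 0.5, -0.1]
opening: 0.124
```

```bash
python3 - <<'E'
from h import *
go([.4364,.1027,.1014],139.1)
p,d=eyes.snapshot('scene'); crop(p,160,140,90,90,8,'pics/s18.png')
E
```

```text
t 29.55 pos [0.4356 0.1025 0.1296] yaw 139.14 open 10.9 F [ 0.5  0.5 -0.1] M [ 0.01 -0.16  0.02] q [ 0.07  0.71 -0.65  2.16  0.86  0.54 -0.38]
d [-0.008  0.011  0.47 ] a [-0.005 -0.002  0.007]
```

View pics/s18.png

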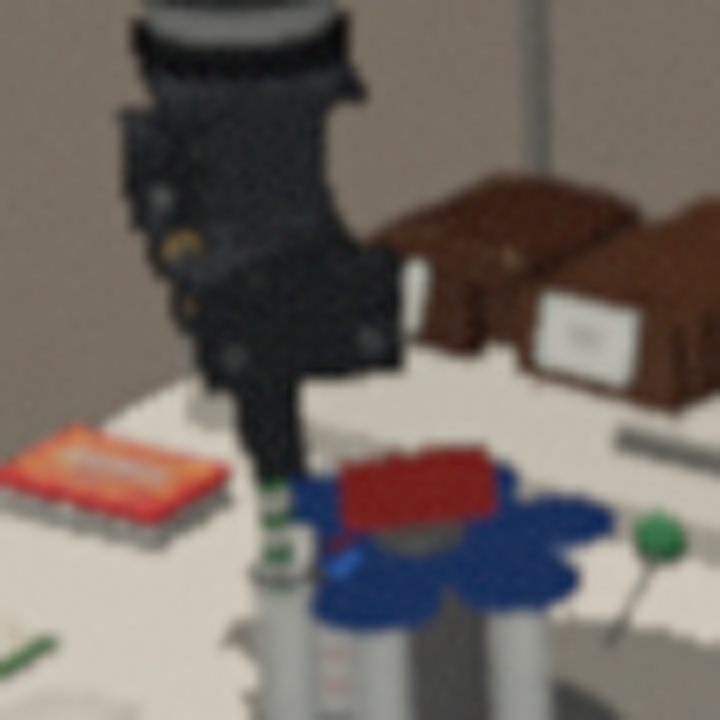

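Entering tube 2 (the band at (280,550) is behind the rim), no force. Going down and releasing.

Emit:
servo_tool --deltas '[{"dx": 0, "dy": 0.01, "dz": 0.1, "ax": 0, "ay": 0, "az": 0, "hand": 8}, {"dx": 0, "dy": 0.01, "dz": 0.2, "ax": 0, "ay": 0, "az": 0, "hand": 8}, {"dx": 0, "dy": 0.01, "dz": 0.3, "ax": 0, "ay": 0, "az": 0, "hand": 8}, {"dx": 0, "dy": 0.01, "dz": 0.4, "ax": 0, "ay": 0, "az": 0, "hand": 8}, {"dx": 0, "dy": 0.01, "dz": 0.47, "ax": 0, "ay": 0, "az": 0, "hand": 8}, {"dx": 0, "dy": 0.01, "dz": 0.47, "ax": 0, "ay": 0, "az": 0, "hand": 8}]'

```text
clock: 30.35
tool_pos: [0.436, 0.1029, 0.1014]
eef_rot: [0.349, 0.937, -0.0, -0.0]
contact_force: [0.0, 0.3, -0.2]
opening: 0.128
```

Emit:
servo_tool --deltas '[{"dx": 0, "dy": 0, "dz": 0, "ax": 0, "ay": 0, "az": 0, "hand": 20}, {"dx": 0, "dy": 0, "dz": 0, "ax": 0, "ay": 0, "az": 0, "hand": 30}, {"dx": 0, "dy": 0, "dz": 0, "ax": 0, "ay": 0, "az": 0, "hand": 36}, {"dx": 0, "dy": 0, "dz": 0, "ax": 0, "ay": 0, "az": 0, "hand": 36}, {"dx": 0, "dy": 0, "dz": -0.5, "ax": 0, "ay": 0, "az": 0, "hand": 44}, {"dx": 0, "dy": 0, "dz": -1.2, "ax": 0, "ay": 0, "az": 0, "hand": 44}, {"dx": 0, "dy": 0, "dz": -1.6, "ax": 0, "ay": 0, "az": 0, "hand": 44}, {"dx": 0, "dy": 0, "dz": -1.6, "ax": 0, "ay": 0, "az": 0, "hand": 44}]'

```text
clock: 31.35
tool_pos: [0.4371, 0.1033, 0.199]
eef_rot: [0.349, 0.937, 0.001, 0.001]
contact_force: [-0.1, 0.4, 0.4]
opening: 0.498
```

```bash
python3 - <<'E'
from h import *
go([.4757,.0687,.104],139.1)
p,d=eyes.snapshot('scene'); crop(p,160,140,90,105,7,'pics/s19.png')
E
```

```text
t 31.35 pos [0.4371 0.1033 0.199 ] yaw 139.09 open 43.8 F [-0.1  0.4  0.4] M [ 0.01 -0.12  0.02] q [ 0.17  0.61 -0.79  2.09  0.68  0.71 -0.21]
d [-0.86  -0.019  1.585] a [ 0.028  0.019 -0.001]
```

View pics/s19.png

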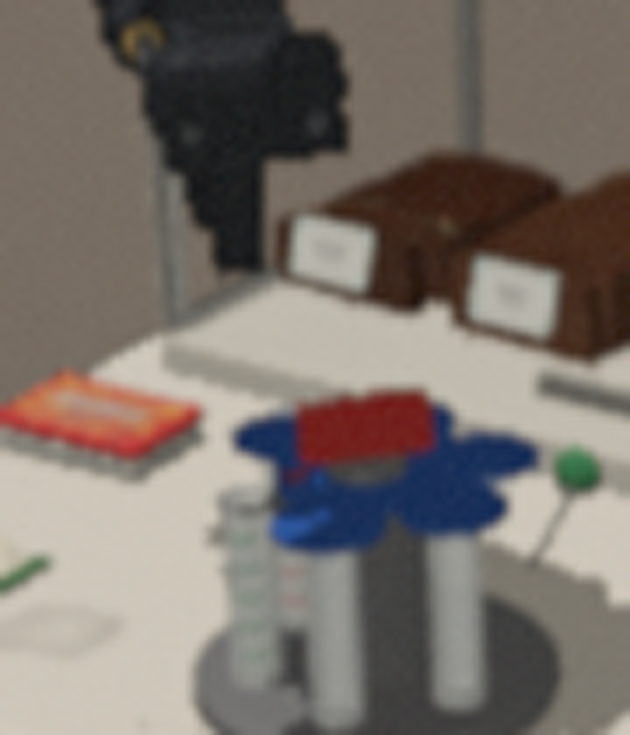

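Green is fully in tube 2: its bands show down the tube at (250,560–670). Next click.

Emit:
servo_tool --deltas '[{"dx": -0.5, "dy": -0.01, "dz": 0, "ax": 0, "ay": 0, "az": 0, "hand": 44}, {"dx": -0.86, "dy": -0.01, "dz": 0.1, "ax": 0, "ay": 0, "az": 0, "hand": 44}, {"dx": -0.86, "dy": -0.01, "dz": 0.4, "ax": 0, "ay": 0, "az": 0, "hand": 44}, {"dx": -0.86, "dy": -0.01, "dz": 0.9, "ax": 0, "ay": 0, "az": 0, "hand": 44}, {"dx": -0.86, "dy": -0.01, "dz": 1.3, "ax": 0, "ay": 0, "az": 0, "hand": 44}, {"dx": -0.86, "dy": -0.01, "dz": 1.5, "ax": 0, "ay": 0, "az": 0, "hand": 44}, {"dx": -0.86, "dy": -0.01, "dz": 1.58, "ax": 0, "ay": 0, "az": 0, "hand": 44}, {"dx": -0.86, "dy": -0.01, "dz": 1.58, "ax": 0, "ay": 0, "az": 0, "hand": 44}, {"dx": -0.86, "dy": -0.01, "dz": 1.58, "ax": 0, "ay": 0, "az": 0, "hand": 44}]'

```text
clock: 32.52
tool_pos: [0.4752, 0.0689, 0.1035]
eef_rot: [0.349, 0.937, 0.0, 0.001]
contact_force: [-0.7, 0.3, -0.2]
opening: 0.502
```

Emit:
servo_tool --deltas '[{"dx": 0, "dy": 0, "dz": 0, "ax": 0, "ay": 0, "az": 0, "hand": 20}, {"dx": 0, "dy": 0, "dz": 0, "ax": 0, "ay": 0, "az": 0, "hand": 8}, {"dx": 0, "dy": 0, "dz": 0, "ax": 0, "ay": 0, "az": 0, "hand": 8}, {"dx": 0, "dy": 0, "dz": 0, "ax": 0, "ay": 0, "az": 0, "hand": 8}, {"dx": 0, "dy": 0, "dz": 0, "ax": 0, "ay": 0, "az": 0, "hand": 8}]' --newtons 25

```text
clock: 33.15
tool_pos: [0.4754, 0.0694, 0.1031]
eef_rot: [0.349, 0.937, 0.001, 0.0]
contact_force: [1.7, 2.3, -0.4]
opening: 0.155
```

```bash
python3 - <<'E'
from h import *
go([.4757,.0687,.104],199.1)
E
```

```text
t 33.15 pos [0.4754 0.0694 0.1031] yaw 139.15 open 13.7 F [ 1.7  2.3 -0.4] M [ 0.24 -0.44  0.01] q [ 0.14  0.79 -0.62  2.09  0.9   0.55 -0.29]
d [-0.011 -0.005 -0.015] a [ 0.012  0.01  -9.992]
```

Emit:
servo_tool --deltas '[{"dx": 0, "dy": 0, "dz": 0, "ax": 0, "ay": 0, "az": -0.7, "hand": 8}, {"dx": 0, "dy": 0, "dz": 0, "ax": 0, "ay": 0, "az": -1.8, "hand": 8}, {"dx": 0, "dy": 0, "dz": 0, "ax": 0, "ay": 0, "az": -3.0, "hand": 8}, {"dx": 0, "dy": 0, "dz": 0, "ax": 0, "ay": 0, "az": -4.2, "hand": 8}, {"dx": 0, "dy": 0, "dz": 0, "ax": 0, "ay": 0, "az": -5.4, "hand": 8}, {"dx": 0, "dy": 0, "dz": 0, "ax": 0, "ay": 0, "az": -6.6, "hand": 8}, {"dx": 0, "dy": 0, "dz": 0, "ax": 0, "ay": 0, "az": -7.8, "hand": 8}, {"dx": 0, "dy": 0, "dz": 0, "ax": 0, "ay": 0, "az": -9, "hand": 8}, {"dx": 0, "dy": 0, "dz": 0, "ax": 0, "ay": 0, "az": -10, "hand": 8}, {"dx": 0, "dy": 0, "dz": 0, "ax": 0, "ay": 0, "az": -10, "hand": 8}]'

```text
clock: 34.4
tool_pos: [0.4753, 0.069, 0.1031]
eef_rot: [-0.166, 0.986, 0.0, 0.001]
contact_force: [1.6, 0.8, 1.4]
opening: 0.154
```

```bash
python3 - <<'E'
from h import *
go([.4757,.0687,.104],199.1)
E
```

```text
t 34.4 pos [0.4753 0.069  0.1031] yaw -160.93 open 13.6 F [1.6 0.8 1.4] M [ 0.26 -0.49 -0.02] q [ 0.27  0.86 -0.87  2.08  1.06  0.73  0.59]
d [-0.004 -0.006 -0.015] a [ 0.002  0.01  -0.006]
```

Emit:
servo_tool --deltas '[{"dx": 0, "dy": 0, "dz": 0, "ax": 0, "ay": 0, "az": 0, "hand": 25}, {"dx": 0, "dy": 0, "dz": 0, "ax": 0, "ay": 0, "az": 0, "hand": 44}, {"dx": 0, "dy": 0, "dz": 0, "ax": 0, "ay": 0, "az": 0, "hand": 44}, {"dx": 0, "dy": 0, "dz": -0.5, "ax": 0, "ay": 0, "az": 0, "hand": 44}, {"dx": 0, "dy": 0, "dz": -1.2, "ax": 0, "ay": 0, "az": 0, "hand": 44}, {"dx": 0, "dy": 0, "dz": -1.8, "ax": 0, "ay": 0, "az": 0, "hand": 44}, {"dx": 0, "dy": 0, "dz": -2.0, "ax": 0, "ay": 0, "az": 0, "hand": 44}, {"dx": 0, "dy": 0, "dz": -2.0, "ax": 0, "ay": 0, "az": 0, "hand": 44}]'

```text
clock: 35.4
tool_pos: [0.4748, 0.0685, 0.2228]
eef_rot: [-0.166, 0.986, -0.0, 0.0]
contact_force: [-0.6, -0.1, 0.6]
opening: 0.498
```

```bash
python3 - <<'E'
from h import *
p,d=eyes.snapshot('top'); crop(p,150,150,200,110,4,'pics/t20.png')
p,d=eyes.snapshot('scene'); crop(p,160,140,200,140,4,'pics/s20.png')
go([.4757,.0687,.104],199.1)
E
```

```text
t 35.5 pos [0.4742 0.0681 0.2217] yaw -160.88 open 44.1 F [-0.4 -0.6 -1. ] M [ 0.07 -0.14  0.03] q [ 0.39  0.7  -1.05  1.97  0.76  0.94  0.85]
d [-0.032  0.001  1.962] a [-0.003 -0.021  0.004]
```

View pics/t20.png

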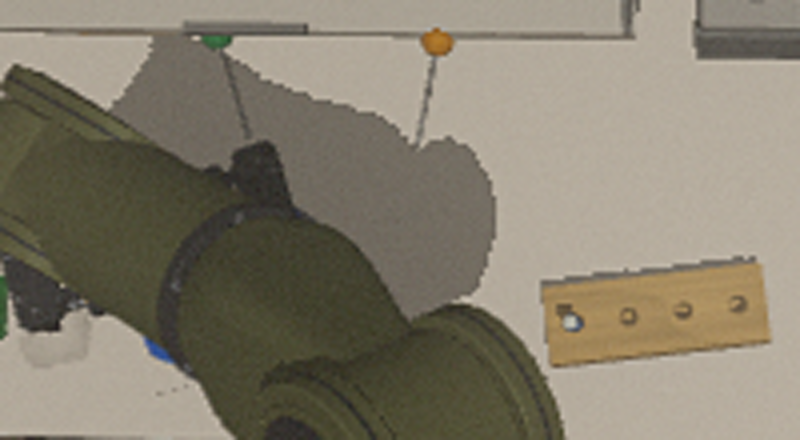

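View pics/s20.png

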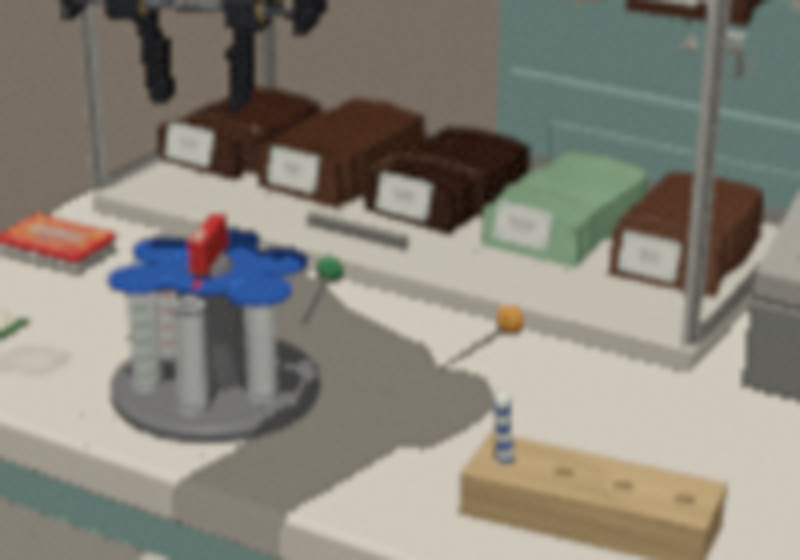

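Lid at tube 3 (mouth at scene crop (193,297)); block unmoved since, blue stick at (503,400).

```bash
python3 - <<'E'
from h import *
T=lambda U,V,z:onplane('top',150+(U+.5)/4-.5,150+(V+.5)/4-.5,z)+[.0008,.0012,0]
print(T(573.3,322.3,.034),T(571,321,.083))
go([.4557,-.191,.14],98)
E
```

```text
[ 0.4563 -0.1906  0.034 ] [ 0.4522 -0.1907  0.083 ]
t 35.5 pos [0.4742 0.0681 0.2217] yaw -160.88 open 44.1 F [-0.4 -0.6 -1. ] M [ 0.07 -0.14  0.03] q [ 0.39  0.7  -1.05  1.97  0.76  0.94  0.85]
d [ 1.703 -3.979  1.367] a [-0.02  -0.012 16.854]
```

Emit:
servo_tool --deltas '[{"dx": 0.1, "dy": -0.3, "dz": 0, "ax": 0, "ay": 0, "az": 1.0, "hand": 44}, {"dx": 0.3, "dy": -0.7, "dz": 0, "ax": 0, "ay": 0, "az": 2.5, "hand": 44}, {"dx": 0.5, "dy": -1.2, "dz": 0, "ax": 0, "ay": 0, "az": 4.1, "hand": 44}, {"dx": 0.7, "dy": -1.7, "dz": 0, "ax": 0, "ay": 0, "az": 5.7, "hand": 44}, {"dx": 0.9, "dy": -2.2, "dz": 0, "ax": 0, "ay": 0, "az": 7.3, "hand": 44}, {"dx": 1.15, "dy": -2.7, "dz": 0, "ax": 0, "ay": 0, "az": 8.9, "hand": 44}, {"dx": 1.35, "dy": -3.2, "dz": 0.1, "ax": 0, "ay": 0, "az": 10.5, "hand": 44}, {"dx": 1.5, "dy": -3.6, "dz": 0.3, "ax": 0, "ay": 0, "az": 12.0, "hand": 44}, {"dx": 1.65, "dy": -3.9, "dz": 0.5, "ax": 0, "ay": 0, "az": 13.5, "hand": 44}, {"dx": 1.7, "dy": -3.98, "dz": 0.6, "ax": 0, "ay": 0, "az": 14.7, "hand": 44}]'

```text
clock: 36.75
tool_pos: [0.4549, -0.1918, 0.1847]
eef_rot: [0.57, 0.822, -0.001, -0.002]
contact_force: [-0.6, 0.3, -0.1]
opening: 0.5
```

```bash
python3 - <<'E'
from h import *
go([.4557,-.191,.14],98)
E
```

```text
t 36.75 pos [ 0.4549 -0.1918  0.1847] yaw 110.54 open 44.0 F [-0.6  0.3 -0.1] M [ 0.02 -0.1  -0.  ] q [ 0.69  0.64 -0.61  1.98  0.57  0.69  0.07]
d [0.007 0.019 0.746] a [-0.038 -0.011  2.09 ]
```

Emit:
servo_tool --deltas '[{"dx": 0.01, "dy": 0.01, "dz": 0.2, "ax": -0.03, "ay": 0, "az": 1.0, "hand": 44}, {"dx": 0.01, "dy": 0.01, "dz": 0.5, "ax": -0.03, "ay": 0, "az": 2.0, "hand": 44}, {"dx": 0.01, "dy": 0.01, "dz": 0.74, "ax": -0.03, "ay": 0, "az": 2.1, "hand": 44}, {"dx": 0.01, "dy": 0.01, "dz": 0.74, "ax": -0.03, "ay": 0, "az": 2.1, "hand": 44}, {"dx": 0.01, "dy": 0.01, "dz": 0.74, "ax": -0.03, "ay": 0, "az": 2.1, "hand": 44}]'

```text
clock: 37.38
tool_pos: [0.4572, -0.1894, 0.1425]
eef_rot: [0.653, 0.757, 0.001, 0.001]
contact_force: [0.4, -0.1, 0.6]
opening: 0.498
```

```bash
python3 - <<'E'
from h import *
go([.4557,-.191,.0555],98)
p,d=eyes.snapshot('scene'); crop(p,250,170,110,110,6,'pics/s21.png')
E
```

```text
t 37.38 pos [ 0.4572 -0.1894  0.1425] yaw 98.4 open 43.9 F [ 0.4 -0.1  0.6] M [-0.07 -0.08  0.01] q [ 0.6   0.69 -0.49  2.03  0.6   0.56 -0.16]
d [-0.024 -0.033  1.45 ] a [ 0.03  -0.005  0.067]
```

View pics/s21.png

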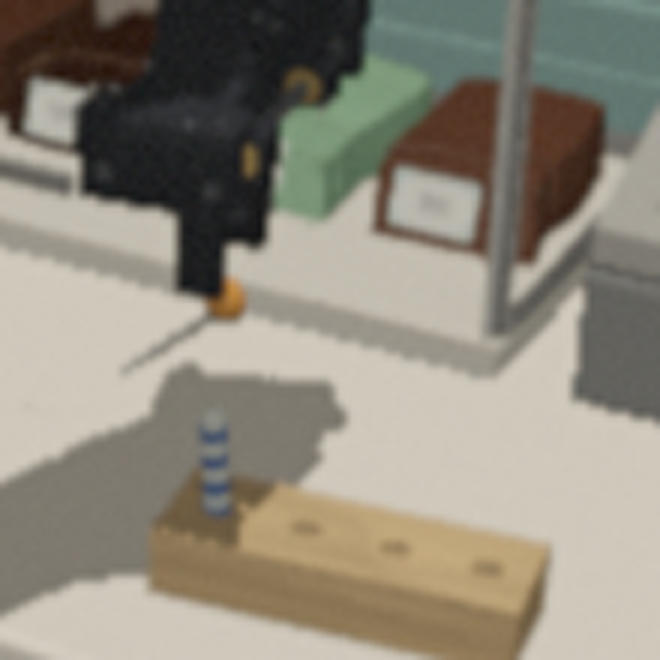

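Above the blue stick (213,420). Down.

Emit:
servo_tool --deltas '[{"dx": -0.02, "dy": -0.03, "dz": 0.3, "ax": 0.03, "ay": 0, "az": 0.07, "hand": 44}, {"dx": -0.02, "dy": -0.03, "dz": 0.7, "ax": 0.03, "ay": 0, "az": 0.07, "hand": 44}, {"dx": -0.02, "dy": -0.03, "dz": 1.1, "ax": 0.03, "ay": 0, "az": 0.07, "hand": 44}, {"dx": -0.02, "dy": -0.03, "dz": 1.35, "ax": 0.03, "ay": 0, "az": 0.07, "hand": 44}, {"dx": -0.02, "dy": -0.03, "dz": 1.44, "ax": 0.03, "ay": 0, "az": 0.07, "hand": 44}, {"dx": -0.02, "dy": -0.03, "dz": 1.44, "ax": 0.03, "ay": 0, "az": 0.07, "hand": 44}, {"dx": -0.02, "dy": -0.03, "dz": 1.44, "ax": 0.03, "ay": 0, "az": 0.07, "hand": 44}]'

```text
clock: 38.3
tool_pos: [0.4562, -0.191, 0.0568]
eef_rot: [0.657, 0.754, 0.0, 0.0]
contact_force: [0.6, -0.5, -0.2]
opening: 0.498
```

```bash
python3 - <<'E'
from h import *
go([.4557,-.191,.0555],98)
E
```

```text
t 38.3 pos [ 0.4562 -0.191   0.0568] yaw 97.91 open 43.8 F [ 0.6 -0.5 -0.2] M [-0.09 -0.03  0.  ] q [ 0.49  0.83 -0.31  2.08  0.75  0.34 -0.3 ]
d [ 0.002 -0.009  0.021] a [ 0.012  0.002 -0.015]
```

Emit:
servo_tool --deltas '[{"dx": 0, "dy": -0.01, "dz": 0, "ax": 0, "ay": 0, "az": 0, "hand": 30}, {"dx": 0, "dy": -0.01, "dz": 0, "ax": 0, "ay": 0, "az": 0, "hand": 18}, {"dx": 0, "dy": -0.01, "dz": 0, "ax": 0, "ay": 0, "az": 0, "hand": 8}, {"dx": 0, "dy": -0.01, "dz": 0, "ax": 0, "ay": 0, "az": 0, "hand": 8}, {"dx": 0, "dy": -0.01, "dz": 0, "ax": 0, "ay": 0, "az": 0, "hand": 8}]' --newtons 15

```text
clock: 38.92
tool_pos: [0.4551, -0.1909, 0.0561]
eef_rot: [0.657, 0.754, 0.0, -0.0]
contact_force: [0.7, 1.0, -0.3]
opening: 0.128
```

Emit:
servo_tool --deltas '[{"dx": 0, "dy": 0, "dz": -0.3, "ax": 0, "ay": 0, "az": 0, "hand": 8}, {"dx": 0, "dy": 0, "dz": -0.8, "ax": 0, "ay": 0, "az": 0, "hand": 8}, {"dx": 0, "dy": 0, "dz": -1.5, "ax": 0, "ay": 0, "az": 0, "hand": 8}, {"dx": 0, "dy": 0, "dz": -2.2, "ax": 0, "ay": 0, "az": 0, "hand": 8}, {"dx": 0, "dy": 0, "dz": -2.7, "ax": 0, "ay": 0, "az": 0, "hand": 8}, {"dx": 0, "dy": 0, "dz": -2.9, "ax": 0, "ay": 0, "az": 0, "hand": 8}, {"dx": 0, "dy": 0, "dz": -2.9, "ax": 0, "ay": 0, "az": 0, "hand": 8}]'

```text
clock: 39.8
tool_pos: [0.4551, -0.1912, 0.2301]
eef_rot: [0.657, 0.754, 0.0, 0.0]
contact_force: [0.3, 0.2, -0.0]
opening: 0.128
```

```bash
python3 - <<'E'
from h import *
go([.4266,.0517,.23],19.1)
p,d=eyes.snapshot('scene'); crop(p,230,120,110,150,5,'pics/s22.png')
E
```

```text
t 39.8 pos [ 0.4551 -0.1912  0.2301] yaw 97.9 open 11.3 F [ 0.3  0.2 -0. ] M [-0.04 -0.05  0.02] q [ 0.7   0.57 -0.62  1.94  0.46  0.78 -0.04]
d [4.076 0.085 0.001] a [ 0.004 -0.001 13.133]
```

View pics/s22.png

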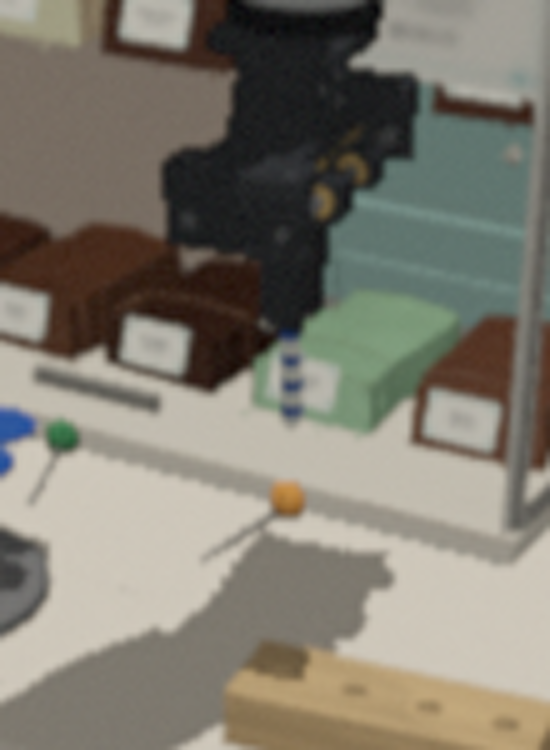

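Blue stick is held upright, its bottom at (290,420). To tube 3.

Emit:
servo_tool --deltas '[{"dx": 0.2, "dy": 0.0, "dz": 0, "ax": 0, "ay": 0, "az": 0.8, "hand": 8}, {"dx": 0.6, "dy": 0.0, "dz": 0, "ax": 0, "ay": 0, "az": 2.1, "hand": 8}, {"dx": 1.1, "dy": 0.02, "dz": 0, "ax": 0, "ay": 0, "az": 3.6, "hand": 8}, {"dx": 1.6, "dy": 0.03, "dz": 0, "ax": 0, "ay": 0, "az": 5.1, "hand": 8}, {"dx": 2.1, "dy": 0.04, "dz": 0, "ax": 0, "ay": 0, "az": 6.6, "hand": 8}, {"dx": 2.6, "dy": 0.05, "dz": 0, "ax": 0, "ay": 0, "az": 8.1, "hand": 8}, {"dx": 3.1, "dy": 0.06, "dz": 0, "ax": 0, "ay": 0, "az": 9.6, "hand": 8}, {"dx": 3.6, "dy": 0.07, "dz": 0, "ax": 0, "ay": 0, "az": 11.1, "hand": 8}, {"dx": 3.95, "dy": 0.08, "dz": 0, "ax": 0, "ay": 0, "az": 12.5, "hand": 8}, {"dx": 4.08, "dy": 0.085, "dz": 0, "ax": 0, "ay": 0, "az": 13.13, "hand": 8}]'

```text
clock: 41.1
tool_pos: [0.4254, 0.0535, 0.2289]
eef_rot: [0.986, 0.166, -0.001, -0.0]
contact_force: [-0.2, -0.4, -0.8]
opening: 0.129
```

Emit:
servo_tool --deltas '[{"dx": 0, "dy": 0, "dz": 0, "ax": 0, "ay": 0, "az": 0, "hand": 8}, {"dx": 0, "dy": 0, "dz": 0, "ax": 0, "ay": 0, "az": 0, "hand": 8}, {"dx": 0, "dy": 0, "dz": 0.2, "ax": 0, "ay": 0, "az": 0, "hand": 8}, {"dx": 0, "dy": 0, "dz": 0.5, "ax": 0, "ay": 0, "az": 0, "hand": 8}, {"dx": 0, "dy": 0, "dz": 0.8, "ax": 0, "ay": 0, "az": 0, "hand": 8}, {"dx": 0, "dy": 0, "dz": 1.0, "ax": 0, "ay": 0, "az": 0, "hand": 8}, {"dx": 0, "dy": 0, "dz": 1.1, "ax": 0, "ay": 0, "az": 0, "hand": 8}, {"dx": 0, "dy": 0, "dz": 1.1, "ax": 0, "ay": 0, "az": 0, "hand": 8}, {"dx": 0, "dy": 0, "dz": 1.1, "ax": 0, "ay": 0, "az": 0, "hand": 8}]'

```text
clock: 42.22
tool_pos: [0.4268, 0.0522, 0.1645]
eef_rot: [0.986, 0.166, 0.0, -0.0]
contact_force: [-0.9, 0.7, -1.2]
opening: 0.131
```

```bash
python3 - <<'E'
from h import *
go([.4266,.0517,.13],19.1)
p,d=eyes.snapshot('scene'); crop(p,160,140,90,90,8,'pics/s23.png')
f=lambda n,p,o,k:tuple(round((a-b+.5)*k-.5) for a,b in zip(proj(n,p),o))
print(f('scene',np.array([.4266,.0517,.1]),(160,140),8))
E
```

```text
t 42.23 pos [0.4268 0.0522 0.1645] yaw 19.13 open 11.6 F [-0.9  0.7 -1.2] M [-0.03 -0.02 -0.03] q [-0.14  0.56 -0.14  2.2   0.2   0.39 -1.68]
d [-0.007  0.007  0.575] a [-0.002 -0.009  0.006]
(380, 608)
```

View pics/s23.png

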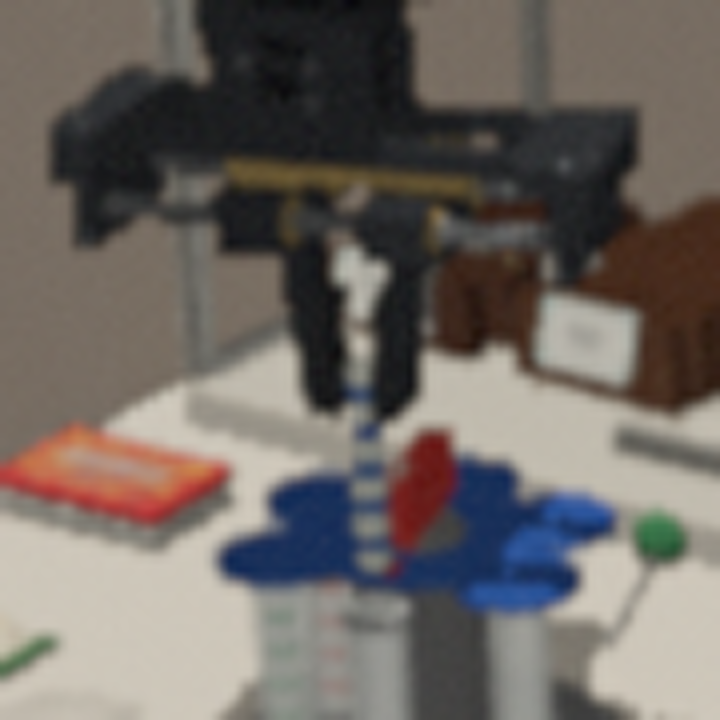

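Blue end at (377,570) stands above the tube 3 mouth at (380,608). Lowering.

Emit:
servo_tool --deltas '[{"dx": 0, "dy": 0.01, "dz": 0.1, "ax": 0, "ay": 0, "az": 0, "hand": 8}, {"dx": 0, "dy": 0.01, "dz": 0.2, "ax": 0, "ay": 0, "az": 0, "hand": 8}, {"dx": 0, "dy": 0.01, "dz": 0.3, "ax": 0, "ay": 0, "az": 0, "hand": 8}, {"dx": 0, "dy": 0.01, "dz": 0.4, "ax": 0, "ay": 0, "az": 0, "hand": 8}, {"dx": 0, "dy": 0.01, "dz": 0.5, "ax": 0, "ay": 0, "az": 0, "hand": 8}, {"dx": 0, "dy": 0.01, "dz": 0.57, "ax": 0, "ay": 0, "az": 0, "hand": 8}, {"dx": 0, "dy": 0.01, "dz": 0.57, "ax": 0, "ay": 0, "az": 0, "hand": 8}]'

```text
clock: 43.15
tool_pos: [0.4264, 0.0516, 0.1297]
eef_rot: [0.986, 0.166, -0.0, -0.0]
contact_force: [0.4, 0.1, 0.7]
opening: 0.127
```

```bash
python3 - <<'E'
from h import *
go([.4266,.0517,.1014],19.1)
p,d=eyes.snapshot('scene'); crop(p,160,140,90,90,8,'pics/s24.png')
E
```

```text
t 43.15 pos [0.4264 0.0516 0.1297] yaw 19.14 open 11.2 F [0.4 0.1 0.7] M [ 0.04  0.01 -0.04] q [-0.16  0.64 -0.1   2.23  0.22  0.28 -1.69]
d [ 0.003 -0.001  0.471] a [-0.003  0.007  0.007]
```

View pics/s24.png

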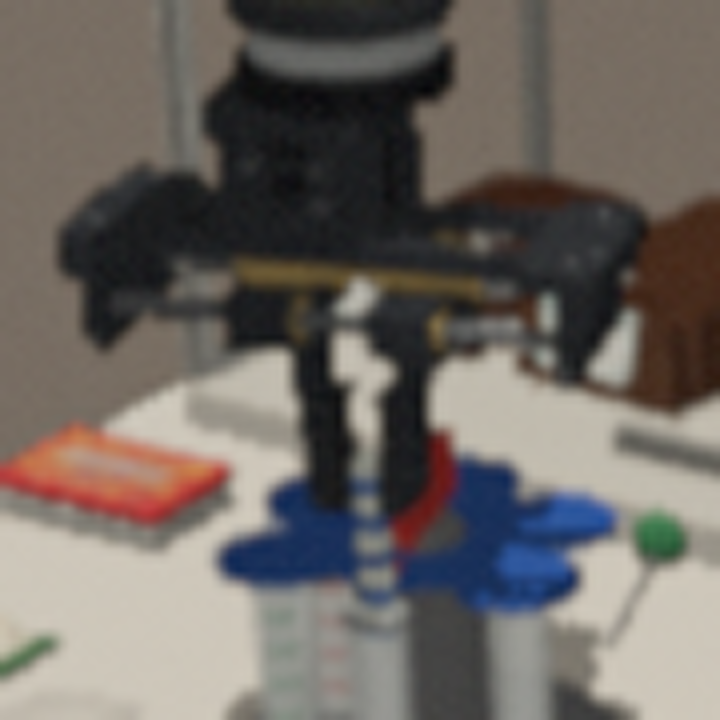

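The stick is in the mouth at (378,615), no force. Finishing the insertion and releasing.

Emit:
servo_tool --deltas '[{"dx": 0, "dy": 0, "dz": 0.1, "ax": 0, "ay": 0, "az": 0, "hand": 8}, {"dx": 0, "dy": 0, "dz": 0.2, "ax": 0, "ay": 0, "az": 0, "hand": 8}, {"dx": 0, "dy": 0, "dz": 0.3, "ax": 0, "ay": 0, "az": 0, "hand": 8}, {"dx": 0, "dy": 0, "dz": 0.4, "ax": 0, "ay": 0, "az": 0, "hand": 8}, {"dx": 0, "dy": 0, "dz": 0.47, "ax": 0, "ay": 0, "az": 0, "hand": 8}, {"dx": 0, "dy": 0, "dz": 0.47, "ax": 0, "ay": 0, "az": 0, "hand": 8}]'

```text
clock: 43.95
tool_pos: [0.4265, 0.0516, 0.1015]
eef_rot: [0.986, 0.166, -0.0, -0.0]
contact_force: [0.5, 0.1, 0.6]
opening: 0.126
```

Emit:
servo_tool --deltas '[{"dx": 0, "dy": 0, "dz": 0, "ax": 0, "ay": 0, "az": 0, "hand": 20}, {"dx": 0, "dy": 0, "dz": 0, "ax": 0, "ay": 0, "az": 0, "hand": 30}, {"dx": 0, "dy": 0, "dz": 0, "ax": 0, "ay": 0, "az": 0, "hand": 36}, {"dx": 0, "dy": 0, "dz": 0, "ax": 0, "ay": 0, "az": 0, "hand": 36}, {"dx": 0, "dy": 0, "dz": -0.5, "ax": 0, "ay": 0, "az": 0, "hand": 44}, {"dx": 0, "dy": 0, "dz": -1.2, "ax": 0, "ay": 0, "az": 0, "hand": 44}, {"dx": 0, "dy": 0, "dz": -1.6, "ax": 0, "ay": 0, "az": 0, "hand": 44}, {"dx": 0, "dy": 0, "dz": -1.6, "ax": 0, "ay": 0, "az": 0, "hand": 44}]'

```text
clock: 44.95
tool_pos: [0.4277, 0.0517, 0.1992]
eef_rot: [0.986, 0.166, 0.002, -0.0]
contact_force: [0.1, 0.1, -0.3]
opening: 0.498
```

```bash
python3 - <<'E'
from h import *
go([.4757,.0687,.2],199.1)
p,d=eyes.snapshot('scene'); crop(p,160,140,90,105,7,'pics/s25.png')
E
```

```text
t 44.95 pos [0.4277 0.0517 0.1992] yaw 19.11 open 43.8 F [ 0.1  0.1 -0.3] M [0.02 0.01 0.02] q [-0.11  0.5  -0.18  2.16  0.18  0.49 -1.66]
d [ 0.848 -0.006 -0.01 ] a [  0.06    0.003 -29.999]
```

View pics/s25.png

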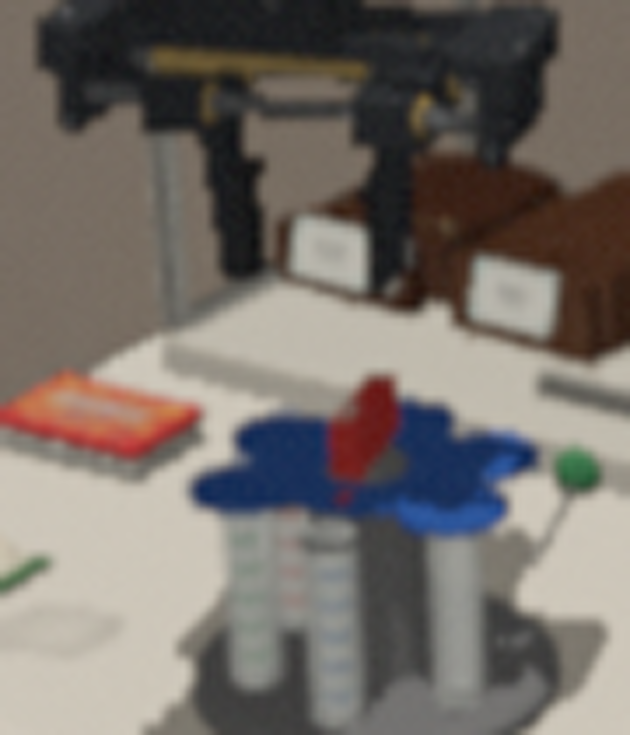

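All three sticks are in (blue at (335,600), green at (250,600), red at (292,580)). Swinging the tool round over the knob to grip it for the way back.

Emit:
servo_tool --deltas '[{"dx": 0.2, "dy": 0, "dz": 0, "ax": 0, "ay": 0, "az": -0.8, "hand": 44}, {"dx": 0.5, "dy": 0, "dz": 0, "ax": 0, "ay": 0, "az": -2.4, "hand": 44}, {"dx": 0.85, "dy": 0, "dz": 0, "ax": 0, "ay": 0, "az": -4.0, "hand": 44}, {"dx": 0.85, "dy": 0, "dz": 0, "ax": 0, "ay": 0, "az": -5.6, "hand": 44}, {"dx": 0.85, "dy": 0, "dz": 0, "ax": 0, "ay": 0, "az": -7.2, "hand": 44}, {"dx": 0.85, "dy": 0, "dz": 0, "ax": 0, "ay": 0, "az": -8.8, "hand": 44}, {"dx": 0.85, "dy": 0, "dz": 0, "ax": 0, "ay": 0, "az": -10.4, "hand": 44}, {"dx": 0.85, "dy": 0, "dz": 0, "ax": 0, "ay": 0, "az": -12.0, "hand": 44}, {"dx": 0.85, "dy": 0, "dz": 0, "ax": 0, "ay": 0, "az": -13.6, "hand": 44}, {"dx": 0.85, "dy": 0, "dz": 0, "ax": 0, "ay": 0, "az": -15, "hand": 44}]'

```text
clock: 46.25
tool_pos: [0.4739, 0.0682, 0.1962]
eef_rot: [0.578, 0.816, -0.001, -0.001]
contact_force: [-0.1, 0.6, -0.2]
opening: 0.496
```

Emit:
servo_tool --deltas '[{"dx": 0, "dy": 0, "dz": 0, "ax": 0, "ay": 0, "az": -1.0, "hand": 44}, {"dx": 0, "dy": 0, "dz": 0, "ax": 0, "ay": 0, "az": -2.6, "hand": 44}, {"dx": 0, "dy": 0, "dz": 0, "ax": 0, "ay": 0, "az": -4.2, "hand": 44}, {"dx": 0, "dy": 0, "dz": 0, "ax": 0, "ay": 0, "az": -5.8, "hand": 44}, {"dx": 0, "dy": 0, "dz": 0, "ax": 0, "ay": 0, "az": -7.4, "hand": 44}, {"dx": 0, "dy": 0, "dz": 0, "ax": 0, "ay": 0, "az": -9.0, "hand": 44}, {"dx": 0, "dy": 0, "dz": 0, "ax": 0, "ay": 0, "az": -10.6, "hand": 44}, {"dx": 0, "dy": 0, "dz": 0, "ax": 0, "ay": 0, "az": -12.2, "hand": 44}, {"dx": 0, "dy": 0, "dz": 0, "ax": 0, "ay": 0, "az": -13.8, "hand": 44}, {"dx": 0, "dy": 0, "dz": 0, "ax": 0, "ay": 0, "az": -15, "hand": 44}]'

```text
clock: 47.5
tool_pos: [0.4739, 0.0682, 0.1962]
eef_rot: [-0.169, 0.986, 0.001, -0.002]
contact_force: [-0.2, -0.7, -0.1]
opening: 0.499
```

Emit:
servo_tool --deltas '[{"dx": 0, "dy": 0, "dz": 0, "ax": 0, "ay": 0, "az": 0, "hand": 44}, {"dx": 0, "dy": 0, "dz": 0, "ax": 0, "ay": 0, "az": 0, "hand": 44}, {"dx": 0, "dy": 0, "dz": 0, "ax": 0, "ay": 0, "az": 0, "hand": 44}]'

```text
clock: 47.88
tool_pos: [0.4747, 0.0683, 0.1976]
eef_rot: [-0.166, 0.986, 0.0, -0.0]
contact_force: [1.0, 0.2, -0.1]
opening: 0.5
```

```bash
python3 - <<'E'
from h import *
go([.4757,.0687,.104],199.1)
E
```

```text
t 47.88 pos [0.4747 0.0683 0.1976] yaw -160.92 open 44.1 F [ 1.   0.2 -0.1] M [ 0.04 -0.13  0.06] q [ 0.39  0.75 -1.08  2.    0.85  0.93  0.76]
d [-0.018  0.     1.559] a [ 0.003 -0.004 -0.003]
```

Emit:
servo_tool --deltas '[{"dx": -0.01, "dy": 0, "dz": 0.3, "ax": 0, "ay": 0, "az": 0, "hand": 44}, {"dx": -0.01, "dy": 0, "dz": 0.7, "ax": 0, "ay": 0, "az": 0, "hand": 44}, {"dx": -0.01, "dy": 0, "dz": 1.1, "ax": 0, "ay": 0, "az": 0, "hand": 44}, {"dx": -0.01, "dy": 0, "dz": 1.4, "ax": 0, "ay": 0, "az": 0, "hand": 44}, {"dx": -0.01, "dy": 0, "dz": 1.55, "ax": 0, "ay": 0, "az": 0, "hand": 44}, {"dx": -0.01, "dy": 0, "dz": 1.55, "ax": 0, "ay": 0, "az": 0, "hand": 44}, {"dx": -0.01, "dy": 0, "dz": 1.55, "ax": 0, "ay": 0, "az": 0, "hand": 44}]'

```text
clock: 48.75
tool_pos: [0.4758, 0.0688, 0.1054]
eef_rot: [-0.166, 0.986, 0.0, 0.001]
contact_force: [-0.3, 0.2, -0.5]
opening: 0.5
```

Emit:
servo_tool --deltas '[{"dx": 0, "dy": 0, "dz": 0, "ax": 0, "ay": 0, "az": 0, "hand": 20}, {"dx": 0, "dy": 0, "dz": 0, "ax": 0, "ay": 0, "az": 0, "hand": 8}, {"dx": 0, "dy": 0, "dz": 0, "ax": 0, "ay": 0, "az": 0, "hand": 8}, {"dx": 0, "dy": 0, "dz": 0, "ax": 0, "ay": 0, "az": 0, "hand": 8}, {"dx": 0, "dy": 0, "dz": 0, "ax": 0, "ay": 0, "az": 0, "hand": 8}]' --newtons 25

```text
clock: 49.38
tool_pos: [0.4754, 0.0689, 0.105]
eef_rot: [-0.166, 0.986, 0.0, 0.0]
contact_force: [-1.1, 1.1, 2.2]
opening: 0.161
```

```bash
python3 - <<'E'
from h import *
go([.4757,.0687,.104],139.1)
E
```

```text
t 49.38 pos [0.4754 0.0689 0.105 ] yaw -160.85 open 14.2 F [-1.1  1.1  2.2] M [0.23 0.01 0.03] q [ 0.3   0.88 -0.94  2.08  1.08  0.78  0.57]
d [-0.004 -0.006  0.016] a [ 0.009 -0.001 10.009]
```

Gripped at 14 mm, centred. Turning back by 60° per call.

Emit:
servo_tool --deltas '[{"dx": 0, "dy": 0, "dz": 0, "ax": 0, "ay": 0, "az": 0.7, "hand": 8}, {"dx": 0, "dy": 0, "dz": 0, "ax": 0, "ay": 0, "az": 1.8, "hand": 8}, {"dx": 0, "dy": 0, "dz": 0, "ax": 0, "ay": 0, "az": 3.0, "hand": 8}, {"dx": 0, "dy": 0, "dz": 0, "ax": 0, "ay": 0, "az": 4.2, "hand": 8}, {"dx": 0, "dy": 0, "dz": 0, "ax": 0, "ay": 0, "az": 5.4, "hand": 8}, {"dx": 0, "dy": 0, "dz": 0, "ax": 0, "ay": 0, "az": 6.6, "hand": 8}, {"dx": 0, "dy": 0, "dz": 0, "ax": 0, "ay": 0, "az": 7.8, "hand": 8}, {"dx": 0, "dy": 0, "dz": 0, "ax": 0, "ay": 0, "az": 9, "hand": 8}, {"dx": 0, "dy": 0, "dz": 0, "ax": 0, "ay": 0, "az": 10, "hand": 8}, {"dx": 0, "dy": 0, "dz": 0, "ax": 0, "ay": 0, "az": 10, "hand": 8}]'

```text
clock: 50.62
tool_pos: [0.4755, 0.0693, 0.1049]
eef_rot: [0.348, 0.937, 0.001, -0.0]
contact_force: [-0.8, 3.3, 1.8]
opening: 0.157
```

Emit:
servo_tool --deltas '[{"dx": 0, "dy": 0, "dz": 0, "ax": 0, "ay": 0, "az": 0.7, "hand": 8}, {"dx": 0, "dy": 0, "dz": 0, "ax": 0, "ay": 0, "az": 1.8, "hand": 8}, {"dx": 0, "dy": 0, "dz": 0, "ax": 0, "ay": 0, "az": 3.0, "hand": 8}, {"dx": 0, "dy": 0, "dz": 0, "ax": 0, "ay": 0, "az": 4.2, "hand": 8}, {"dx": 0, "dy": 0, "dz": 0, "ax": 0, "ay": 0, "az": 5.4, "hand": 8}, {"dx": 0, "dy": 0, "dz": 0, "ax": 0, "ay": 0, "az": 6.6, "hand": 8}, {"dx": 0, "dy": 0, "dz": 0, "ax": 0, "ay": 0, "az": 7.8, "hand": 8}, {"dx": 0, "dy": 0, "dz": 0, "ax": 0, "ay": 0, "az": 9, "hand": 8}, {"dx": 0, "dy": 0, "dz": 0, "ax": 0, "ay": 0, "az": 10, "hand": 8}, {"dx": 0, "dy": 0, "dz": 0, "ax": 0, "ay": 0, "az": 10, "hand": 8}]'

```text
clock: 51.88
tool_pos: [0.4759, 0.0694, 0.1049]
eef_rot: [0.77, 0.638, 0.001, -0.0]
contact_force: [0.9, 2.3, 0.6]
opening: 0.159
```

```bash
python3 - <<'E'
from h import *
go([.4757,.0687,.104],19.1)
E
```

```text
t 51.88 pos [0.4759 0.0694 0.1049] yaw 79.33 open 14.0 F [0.9 2.3 0.6] M [ 0.57 -0.17 -0.01] q [ 0.03  0.75 -0.43  2.09  0.71  0.45 -1.15]
d [-0.013 -0.     0.015] a [-0.003 -0.017 10.039]
```

Emit:
servo_tool --deltas '[{"dx": 0, "dy": 0, "dz": 0, "ax": 0, "ay": 0, "az": 0.7, "hand": 8}, {"dx": 0, "dy": 0, "dz": 0, "ax": 0, "ay": 0, "az": 1.8, "hand": 8}, {"dx": 0, "dy": 0, "dz": 0, "ax": 0, "ay": 0, "az": 3.0, "hand": 8}, {"dx": 0, "dy": 0, "dz": 0, "ax": 0, "ay": 0, "az": 4.2, "hand": 8}, {"dx": 0, "dy": 0, "dz": 0, "ax": 0, "ay": 0, "az": 5.4, "hand": 8}, {"dx": 0, "dy": 0, "dz": 0, "ax": 0, "ay": 0, "az": 6.6, "hand": 8}, {"dx": 0, "dy": 0, "dz": 0, "ax": 0, "ay": 0, "az": 7.8, "hand": 8}, {"dx": 0, "dy": 0, "dz": 0, "ax": 0, "ay": 0, "az": 9, "hand": 8}, {"dx": 0, "dy": 0, "dz": 0, "ax": 0, "ay": 0, "az": 10, "hand": 8}, {"dx": 0, "dy": 0, "dz": 0, "ax": 0, "ay": 0, "az": 10, "hand": 8}]'

```text
clock: 53.12
tool_pos: [0.4761, 0.0691, 0.1049]
eef_rot: [0.986, 0.168, 0.001, -0.0]
contact_force: [1.3, 2.8, 1.4]
opening: 0.16
```

```bash
python3 - <<'E'
from h import *
go([.4757,.0687,.104],19.1)
E
```

```text
t 53.12 pos [0.4761 0.0691 0.1049] yaw 19.36 open 14.1 F [1.3 2.8 1.4] M [ 0.51 -0.29 -0.02] q [-0.13  0.72 -0.17  2.1   0.34  0.34 -1.81]
d [-0.01   0.005  0.016] a [-0.006 -0.014  0.044]
```

Emit:
servo_tool --deltas '[{"dx": 0, "dy": 0, "dz": 0, "ax": 0, "ay": 0, "az": 0, "hand": 25}, {"dx": 0, "dy": 0, "dz": 0, "ax": 0, "ay": 0, "az": 0, "hand": 44}, {"dx": 0, "dy": 0, "dz": 0, "ax": 0, "ay": 0, "az": 0, "hand": 44}, {"dx": 0, "dy": 0, "dz": -0.5, "ax": 0, "ay": 0, "az": 0, "hand": 44}, {"dx": 0, "dy": 0, "dz": -1.2, "ax": 0, "ay": 0, "az": 0, "hand": 44}, {"dx": 0, "dy": 0, "dz": -1.8, "ax": 0, "ay": 0, "az": 0, "hand": 44}, {"dx": 0, "dy": 0.8, "dz": -2.0, "ax": 0, "ay": 0, "az": 0, "hand": 44}, {"dx": 0, "dy": 1.6, "dz": -2.0, "ax": 0, "ay": 0, "az": 0, "hand": 44}, {"dx": 0, "dy": 2.4, "dz": -2.0, "ax": 0, "ay": 0, "az": 0, "hand": 44}, {"dx": 0, "dy": 3.0, "dz": -2.0, "ax": 0, "ay": 0, "az": 0, "hand": 44}]'

```text
clock: 54.38
tool_pos: [0.5343, -0.1043, 0.2246]
eef_rot: [0.986, 0.165, -0.0, 0.0]
contact_force: [1.2, 1.2, -0.3]
opening: 0.498
```

```bash
python3 - <<'E'
from h import *
p,d=eyes.snapshot('top'); crop(p,90,140,200,130,4,'pics/t30.png')
x,e=lidfit('top',p,(175,185,245,255)); print(x,np.degrees(x[2])%60,e); cv2.imwrite('pics/top30.png',p[:,:,::-1])
p,d=eyes.snapshot('scene'); crop(p,160,160,100,95,7,'pics/s30.png'); cv2.imwrite('pics/scene30.png',p[:,:,::-1])
E
```

```text
[0.475  0.0692 0.3474 0.0203] 19.90197062786713 0.00338375615867308
```

View pics/t30.png

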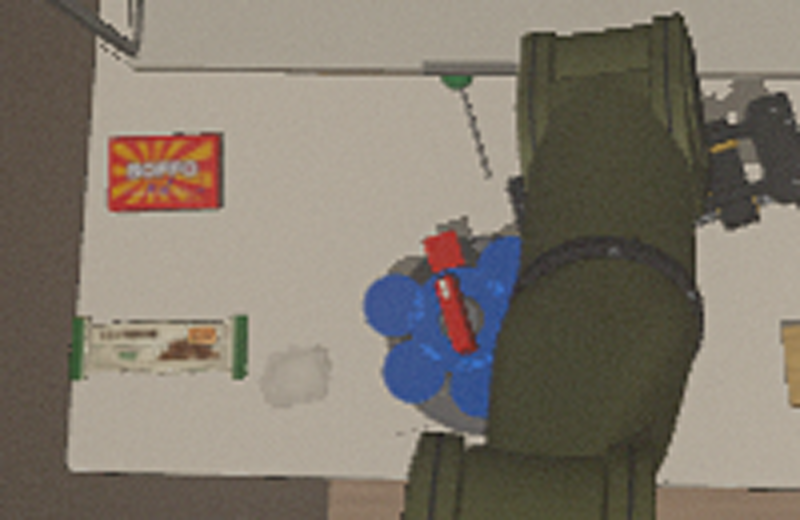

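View pics/s30.png

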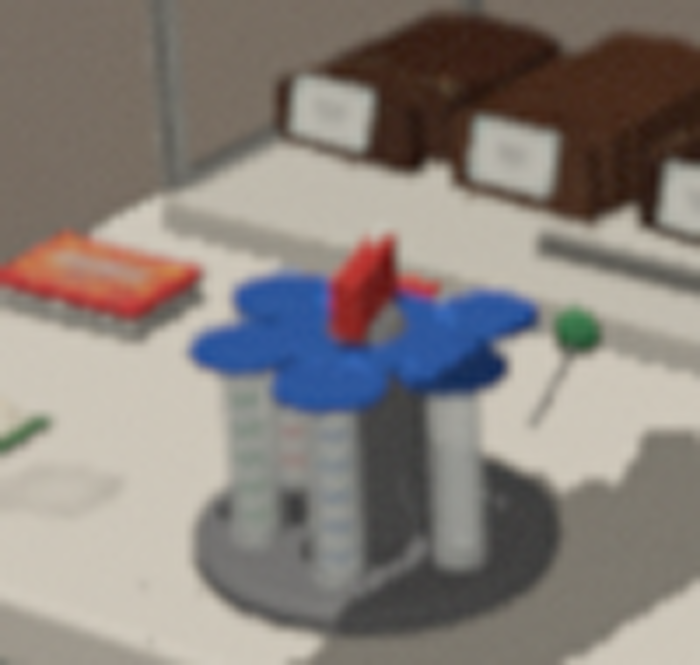

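View pics/scene30.png

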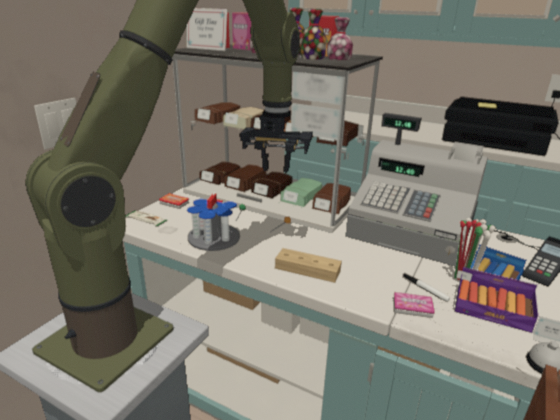

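The lid is closed again: red plate at top crop (445,250) in line with the bar's white mark (443,288). Three banded sticks stand in the tubes, the block is empty, and the bystanders look in place. One last check of the knob angle, then handing in.

```bash
python3 - <<'E'
from h import *
for f in ('pics/top0.png','pics/top30.png'):
    p=cv2.imread(f)[:,:,::-1]; H,S,V=masks(p)
    rd=((H<8)|(H>172))&(S>130); rd[:206]=0; rd[230:]=0; rd[:,:195]=0; rd[:,215:]=0
    q=mpts('top',rd,.1395); v=np.linalg.svd(q-q.mean(0),full_matrices=False)[2][0]; print(f,q.mean(0),np.degrees(np.arctan2(v[1],v[0]))%180)
a,b=cv2.imread('pics/top0.png'),cv2.imread('pics/top30.png')
for n,(x0,y0,x1,y1) in dict(tinred=(115,170,148,195),bar=(105,215,155,237),pink=(388,222,428,250),marker=(386,193,434,220)).items(): print(n,cv2.absdiff(a[y0:y1,x0:x1],b[y0:y1,x0:x1]).mean())
r.finish_job()
print(r.get_state()['clock'])
E
```

```text
pics/top0.png [0.475  0.0665] 19.184228899585406
pics/top30.png [0.4749 0.0659] 19.16837315333325
tinred 5.878787878787879
bar 6.1478787878787875
pink 16.34017857142857
marker 6.768518518518518
the job is handed in; nothing more can be done
the job is handed in; nothing more can be done
```

The three sticks that were in the block are in the dispenser: red in tube 1, green in tube 2, blue in tube 3. I turned the knob click by click for each, then back to closed, and handed the job in at about 54 s of the 210 s allowed.

**What my last checks showed**
- **Sticks:** the final pictures show each one sunk wholly in its own tube, and the block is empty.
- **Knob:** the bar's angle is 19.17°, against 19.18° at the start. The opening is over the red plate, and the gripper is clear.
- **Lid outline:** a fit of the whole lid gave 19.9°, with a larger error than at the start. The arm hid part of the lid in that picture, so I trust the bar reading.
- **Tins, bar and marker:** all look in place. The image difference is small for the red tin, bar and marker. It is larger for the pink tin (16 against about 6). I put that down to the arm's shadow, which lay across that area at the start, and did not check further.

**What went differently from expected**
- **Fingertips:** they stand about 11 mm above the reported tool point, not 25 mm ahead of it as stated. My first try at gripping the knob therefore closed above it, touching nothing, and I worked with the measured offset after that.
- **Block:** it was knocked about 4 cm during the run, so I measured it again before taking the green and blue sticks.

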